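# Load the milling jar and snap its cover on

## Robot

A 6-joint arm with a two-finger parallel gripper is mounted at the origin on the work surface. World frame = base frame: x ahead of the robot, y to its left, z up, the work surface at z = 0. Lengths are in m, angles in rad, forces in N, time in s.
With the tool pointing down it reaches from about 0.35 to 0.975 m from the base axis. Payload 4.9 kg.
Tool frame: the origin (TCP) lies at the very end of the fingers, on their centre line; the grasp point (between the pads) lies 19 mm behind it; z points along the fingers, y is the line along which they close (so a half turn about z gives the same grasp; the last joint's range is limited). The gripper opens to 85 mm and grips with 20 to 120 N. Pads are 22 mm wide; open, the fingers measure 114 mm over their backs; the gripper's body (76 mm by 85 mm) begins 54 mm behind the grasp point. The pads swing forward as they close: fully open they stand 13 mm farther back than shut.
Start: joints at [1.08, 0.053, 1.613, -0, 1.476, -0.119], TCP at [0.227, 0.582, 0.231] pointing down, gripper open.
Joint ranges: [-3.01, 3.01], [-1.01, 2.22], [0.06, 2.58], [-1.02, 4.17], [0.09, 2.62], [-3.14, 3.14]. Speed limits (rad/s): [2.57, 2.57, 3.14, 3.14, 3.14, 3.14].

## Interface

Orientations are given as a rotation vector (axis times angle).
In Python, from station import ctrl gives the robot as it stands. The module is installed in compiled form; this text tells all that it offers.
- The arm moves only by the tool jog_arm, never from a script. Its argument "steps" is a list of rows, each an object with "delta_rot": the turn, a rotation vector about the tool's x, y, z in degrees, a list of three; "linear": the shift along the tool's x, y, z in m, a list of three; "grip": the finger opening in m, from 0 to 0.0854. In form: [{"delta_rot": [rx, ry, rz], "linear": [x, y, z], "grip": grip}, ...]. A call has 1 to 10 rows; each row shifts and turns the commanded pose from where the row before left it, along the tool's axes as they then stand; what a row does not reach is not made up. A row lasts 1/10 s, in which the tool goes at most 50 mm and 8.59 degrees, less where a joint would pass 70% of its speed; a pose out of reach is approached as far as the arm can. A call with a gripper value outside its range is refused whole. The fingers move at their own pace and stop on an object; "newtons" is the grip in N (left out, the last holds). Time passes only in rows, so rows that do not move let the fingers close. It gives the time, the measured TCP pose, the force, the opening and the grip force at its end, in the units of the state.
- ctrl.get_obs(): the state, without advancing time (a new reading comes with each control period).
- ctrl.get_image(name): name is "side" or "top"; returns (picture, depth): 384x512x3 uint8, red, green, blue; 384x512 float32, m along the optical axis (not along the pixel's ray), 0 where there is no reading.
- ctrl.camera_info(name): a dict with "camera_matrix" (3x3 intrinsics, pixels), "R" (3x3) and "t" (3): a world point X has camera coordinates R X + t. Camera axes: x right, y down, z forward; pixel columns grow to the right and rows downward; lengths in m; the calibration is good to about 2 mm. A picture is of the moment at which its call begins. camera_info takes no time and is no camera call.
- ctrl.finish_job(): hands the job in; it is judged then, once.
The state is a dict: "t": time; "q": joint angles; "dq": joint speeds; "effort": joint torques, N m; "tool_pos": TCP position; "tool_rot": TCP orientation; "contact_force": force on the tool from outside, world axes, zero at the start; "wrist_torque": the same for the moment, N m; "opening": finger opening in m; "grip_force": force on a finger pad.
Only numpy, scipy, OpenCV 4.12 (cv2) and the standard library are available. Lean on these libraries where they do the work, as an engineer would, in place of code of your own. Each camera call takes 0.05 s, during which the arm holds its last target. There are 200 camera calls.

## Task

Use the green scoop to transfer at least three of the white milling balls from the orange tray into the steel jar, without touching the balls with the gripper, then stand the scoop back on the bench, out of your hand. Then put the cover on the jar and press it down until both blue clips snap over it and it is fully home, and finish while still pressing it down firmly: do not let go or ease off at the end. Leave the beaker, the slide box and the sample jar alone.

Things in the scene. Friction and masses are not known exactly. Their poses are not given: they have to be found in the camera images.
- scoop_grip (a point): Green hand scoop standing on its flat underside, 130 g. This point: middle of its upright handle, where to grip it, 100 mm above the underside. Handle: post 24 mm (x) by 16 mm (y), from the scoop's floor to 125 mm above the underside; the heel under it reaches 17 mm behind this point. x points from handle to nose (level as it stands), y across, z up the handle.
- scoop_nose (a point): Middle of the scoop's open front (nose) edge, at the underside, 81 mm ahead (x) of scoop_grip and 100 mm below it; same axes. Pan: 43 mm wide outside, 39 mm inside, floor 2 mm thick with a square nose edge, side walls 22 mm high from 22 mm behind the nose edge backwards, inner back wall 66 mm behind the nose.
- tray: Fixed orange open tray with the balls. Origin under its centre, on the bench. Outside 218 mm (x) by 56 mm (y), 26 mm high; walls and floor 4 mm thick (inside 210 by 48 mm). The balls start between x = 17 mm and the +x end wall; the rest is free, so the scoop fits in there. +x points roughly away from the robot.
- ball0_center (a point): Centre of a white ceramic milling ball, 18 mm across, 18 g, loose in the tray; it rolls freely. The six balls are alike.
- ball1_center (a point): Centre of a white ceramic milling ball, 18 mm across, 18 g, loose in the tray; it rolls freely. The six balls are alike.
- ball2_center (a point): Centre of a white ceramic milling ball, 18 mm across, 18 g, loose in the tray; it rolls freely. The six balls are alike.
- ball3_center (a point): Centre of a white ceramic milling ball, 18 mm across, 18 g, loose in the tray; it rolls freely. The six balls are alike.
- ball4_center (a point): Centre of a white ceramic milling ball, 18 mm across, 18 g, loose in the tray; it rolls freely. The six balls are alike.
- ball5_center (a point): Centre of a white ceramic milling ball, 18 mm across, 18 g, loose in the tray; it rolls freely. The six balls are alike.
- jar_mouth (a point): Centre of the open mouth of the steel milling jar, at rim height, 77 mm above the bench; z up. The jar is fixed in its holder: outside radius 37 mm, bore radius 31 to 32 mm, 59 mm deep inside, aluminium base plate 120 by 130 mm. Two blue snap clips stand beside it, on its +y and -y sides.
- jar_inside (a point): Centre of the hollow of the jar, on its axis, 33 mm below jar_mouth and 26 mm above the inner floor; same axes. A ball lying in the jar has its centre within 34 mm of it.
- cover_knob (a point): Middle of the black round knob of the jar's cover; z up. Knob 26 mm across, 34 mm tall (17 mm above and below this point). Under it a round steel plate, 80 mm across, 6 mm thick, then a chamfered white plug, 58 mm across (46 at its foot), 12 mm deep, on which it stands at the start. 150 g; yaw does not matter. Snapped home, the plate lies on the rim: this point 23 mm above jar_mouth.
- clip_left (a joint): Lean of the clip on the jar's +y side, rad: 0 at rest (spring-held), 0.04 to 0.08 as the cover's edge passes its nose, back to 0 once snapped. Clip 24 mm wide, top about 25 mm above the rim; nose tip 36 mm from the jar's axis, 9.5 mm above the rim, sloping outward above as a lead-in. Pushing the cover past both clips takes about 8 to 20 N, then the force drops suddenly.
- clip_right (a joint): The same for the clip on the jar's -y side.
- beaker: Bystander: small clear plastic beaker, 54 mm across, 65 mm high; origin under its centre. Leave it alone.
- slidebox: Bystander: blue box for slides, 50 x 80 x 35 mm high; origin under its centre. Leave it alone.
- sample: Bystander: small sample jar with red cap, 44 mm across, 60 mm high; origin under its centre. Leave it alone.

How it is judged:
On the way, in this order (a step that is already met when the one before it is completed fails the run):
1. at least three balls are in the open jar ((distance between each of ball0_center, ball1_center, ball2_center and jar_inside below 0.034 m or distance between each of ball0_center, ball1_center, ball3_center and jar_inside below 0.034 m or distance between each of ball0_center, ball1_center, ball4_center and jar_inside below 0.034 m or distance between each of ball0_center, ball1_center, ball5_center and jar_inside below 0.034 m or distance between each of ball0_center, ball2_center, ball3_center and jar_inside below 0.034 m or distance between each of ball0_center, ball2_center, ball4_center and jar_inside below 0.034 m or distance between each of ball0_center, ball2_center, ball5_center and jar_inside below 0.034 m or distance between each of ball0_center, ball3_center, ball4_center and jar_inside below 0.034 m or distance between each of ball0_center, ball3_center, ball5_center and jar_inside below 0.034 m or distance between each of ball0_center, ball4_center, ball5_center and jar_inside below 0.034 m or distance between each of ball1_center, ball2_center, ball3_center and jar_inside below 0.034 m or distance between each of ball1_center, ball2_center, ball4_center and jar_inside below 0.034 m or distance between each of ball1_center, ball2_center, ball5_center and jar_inside below 0.034 m or distance between each of ball1_center, ball3_center, ball4_center and jar_inside below 0.034 m or distance between each of ball1_center, ball3_center, ball5_center and jar_inside below 0.034 m or distance between each of ball1_center, ball4_center, ball5_center and jar_inside below 0.034 m or distance between each of ball2_center, ball3_center, ball4_center and jar_inside below 0.034 m or distance between each of ball2_center, ball3_center, ball5_center and jar_inside below 0.034 m or distance between each of ball2_center, ball4_center, ball5_center and jar_inside below 0.034 m or distance between each of ball3_center, ball4_center, ball5_center and jar_inside below 0.034 m) and horizontal distance between cover_knob and jar_mouth above 0.06 m), for 0.2 s.
2. the scoop stands on the bench, released (height (world z) of scoop_grip below 0.112 m and angle between scoop_grip's own z axis and vertical below 0.2 rad and contact force between the fingers and scoop below 0.1 N), for 0.2 s.
3. the cover is fully home under both clips (horizontal distance between cover_knob and jar_mouth below 0.004 m and z of cover_knob in the frame of jar_mouth below 0.025 m and angle between cover_knob's own z axis and vertical below 0.05 rad and value of joint each of clip_left, clip_right below 0.03 rad), for 0.1 s.
At the end, for the whole second after the job is handed in: Three or more balls in the jar; cover within 4 mm of the jar's axis, level (0.05 rad), within 2 mm of fully down, both clips within 0.03 rad of rest; fingers still press it onto the jar with over 5 N; scoop upright (0.2 rad) on the bench, not held (all of step 2 and all of step 3 and (distance between each of ball0_center, ball1_center, ball2_center and jar_inside below 0.034 m or distance between each of ball0_center, ball1_center, ball3_center and jar_inside below 0.034 m or distance between each of ball0_center, ball1_center, ball4_center and jar_inside below 0.034 m or distance between each of ball0_center, ball1_center, ball5_center and jar_inside below 0.034 m or distance between each of ball0_center, ball2_center, ball3_center and jar_inside below 0.034 m or distance between each of ball0_center, ball2_center, ball4_center and jar_inside below 0.034 m or distance between each of ball0_center, ball2_center, ball5_center and jar_inside below 0.034 m or distance between each of ball0_center, ball3_center, ball4_center and jar_inside below 0.034 m or distance between each of ball0_center, ball3_center, ball5_center and jar_inside below 0.034 m or distance between each of ball0_center, ball4_center, ball5_center and jar_inside below 0.034 m or distance between each of ball1_center, ball2_center, ball3_center and jar_inside below 0.034 m or distance between each of ball1_center, ball2_center, ball4_center and jar_inside below 0.034 m or distance between each of ball1_center, ball2_center, ball5_center and jar_inside below 0.034 m or distance between each of ball1_center, ball3_center, ball4_center and jar_inside below 0.034 m or distance between each of ball1_center, ball3_center, ball5_center and jar_inside below 0.034 m or distance between each of ball1_center, ball4_center, ball5_center and jar_inside below 0.034 m or distance between each of ball2_center, ball3_center, ball4_center and jar_inside below 0.034 m or distance between each of ball2_center, ball3_center, ball5_center and jar_inside below 0.034 m or distance between each of ball2_center, ball4_center, ball5_center and jar_inside below 0.034 m or distance between each of ball3_center, ball4_center, ball5_center and jar_inside below 0.034 m) and contact force between cover and jar above 5 N and contact force between the fingers and cover above 2 N); the arm keeps its last pose, push and grip.
It fails at once if the fingers touch a ball (contact force between the fingers and ball0 above 0.3 N or contact force between the fingers and ball1 above 0.3 N or contact force between the fingers and ball2 above 0.3 N or contact force between the fingers and ball3 above 0.3 N or contact force between the fingers and ball4 above 0.3 N or contact force between the fingers and ball5 above 0.3 N).
It fails at once if a bystander is moved more than 30 mm or tipped (distance of any of beaker, slidebox, sample from where it was at the start of the episode above 0.03 m or angle between any of beaker, slidebox, sample's own z axis and vertical above 0.4 rad).
It also fails if it takes over 72 s, if anything falls off the work surface, if the arm or the gripper's body presses on something with over 40 N, if the wrist force passes 120 N, or if a joint passes its speed limit or range.

## Working session

There is one attempt and no reset: what is moved stays moved. The work goes in short steps, Python scripts to look and compute and a tool call to move; the robot and the scene stay as the last step left them, time stands still between calls to the robot, and variables do not carry over. Pictures are saved under pics/ and viewed, at most 11 in all, crops included, and the job is handed in when it is done.

Besides the shell and the picture viewer there is one more tool, called after "Request:" by a JSON object that holds its "api" and its "payload". jog_arm: Moves the arm, as the interface text tells. Its arguments: {"type":"object","properties":{"steps":{"type":"array"},"newtons":{"type":"number"}},"required":["steps"]}

```bash
mkdir -p pics; cat > h.py <<'E'
import numpy as np, cv2
from station import ctrl
def snap(n):
    im,d=ctrl.get_image(n); c=ctrl.camera_info(n)
    return im,d,np.array(c["camera_matrix"]),np.array(c["R"]),np.array(c["t"]).ravel()
def cloud(d,K,R,t):
    v,u=np.mgrid[:d.shape[0],:d.shape[1]]
    P=np.stack([(u-K[0,2])/K[0,0]*d,(v-K[1,2])/K[1,1]*d,d],-1)
    return (P-t)@R
def ray(u,v,z,K,R,t):
    r=R.T@np.array([(u-K[0,2])/K[0,0],(v-K[1,2])/K[1,1],1]); c=-R.T@t
    return c+r*(z-c[2])/r[2]
E
python3 - <<'E'
from h import *
for n in("top","side"):
    im,d,K,R,t=snap(n); cv2.imwrite(f"pics/{n}0.png",im[...,::-1]); np.savez(f"{n}0.npz",im=im,d=d,K=K,R=R,t=t)
    print(n,-R.T@t,R[2],K[0,0],(d>0).mean())
o=ctrl.get_obs();print(o)
E
```

```text
top [0.46301251 0.01133595 1.09815354] [ 0.108596   -0.00232337 -0.99408325] 395.35345527865485 0.9961954752604166
side [0.18599486 0.41598613 0.72700702] [ 0.4696031  -0.48262013 -0.7392907 ] 356.5573039814515 0.9962107340494791
{'t': 0.1, 'q': array([ 1.07999173e+00,  5.33021897e-02,  1.61413583e+00,  3.41240284e-06,
        1.47599361e+00, -1.18941711e-01]), 'dq': array([ 0.00052092, -0.00072786, -0.00338892, -0.00087878,  0.00052837,
       -0.00037268]), 'effort': array([ 3.65999322e-04, -3.94904709e+01, -3.71364105e+01, -7.31076648e-05,
        3.92188944e-03,  7.08122457e-06]), 'tool_pos': array([0.22679721, 0.58180542, 0.23019138]), 'tool_rot': array([-5.80658744e-01, -3.08689874e+00,  2.75336546e-03]), 'contact_force': array([-0.4270714 ,  0.1672882 , -0.24757739]), 'wrist_torque': array([-0.02755398,  0.05128765,  0.00837272]), 'grip_force': 0.0, 'opening': 0.08541599302975021}
```

View pics/top0.png

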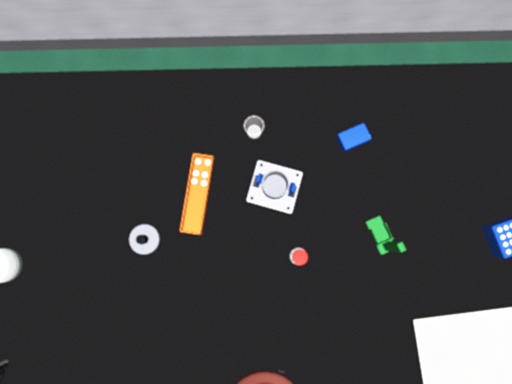

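View pics/side0.png

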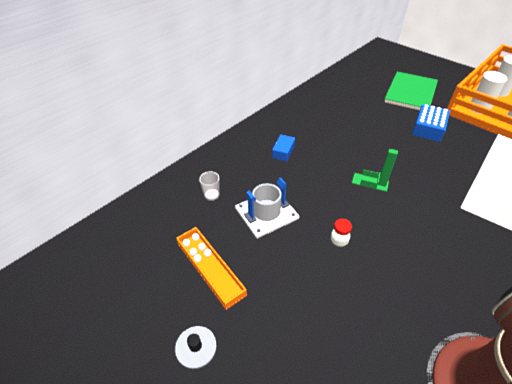

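Top view: tray at (197,194) with its six balls at the far end, jar at (275,186), cover at (144,239), scoop at (380,232). Side view: jar at (266,203), scoop handle at (388,168), knob at (194,342).

```bash
cat > m.py <<'E'
from h import *
import sys
def load(n):
    z=np.load(n); return z["im"],z["d"],z["K"],z["R"],z["t"]
def masks(im):
    h=cv2.cvtColor(im,cv2.COLOR_RGB2HSV); H,S,V=[h[...,i].astype(int) for i in range(3)]
    return dict(green=(H>45)&(H<75)&(S>120)&(V>60),orange=(H>5)&(H<25)&(S>150)&(V>100),blue=(H>100)&(H<125)&(S>150)&(V>50),red=((H<5)|(H>174))&(S>170)&(V>110),gray=(S<40)&(V>70))
E
python3 - <<'E'
from m import *
for n in("top0.npz","side0.npz"):
    im,d,K,R,t=load(n); P=cloud(d,K,R,t); M=masks(im)
    ws=(P[...,0]>.2)&(P[...,0]<.9)&(abs(P[...,1])<.5)&(P[...,2]>-.02)&(P[...,2]<.2)
    b=(P[...,2]<.01)&ws; print(n,"bench z",np.median(P[b][:,2]))
    for k,m in M.items():
        N,L,st,ce=cv2.connectedComponentsWithStats((m&ws).astype(np.uint8))
        for i in range(1,N):
            if st[i,4]<25: continue
            Q=P[(L==i)]
            r=cv2.minAreaRect(Q[:,:2].astype(np.float32)*1000)
            print(k,ce[i].round(),st[i,4],"lo",np.percentile(Q,3,0).round(3),"hi",np.percentile(Q,97,0).round(3),"rect",np.round(r[0]),np.round(r[1]),round(r[2]))
E
```

```text
top0.npz bench z 0.0002291312007642405
green [383. 236.] 757 lo [ 0.413 -0.353 -0.002] hi [ 0.502 -0.299  0.125] rect [ 455. -344.] [118.  73.] 22
orange [195. 199.] 1525 lo [ 0.478  0.136 -0.001] hi [0.687 0.215 0.028] rect [585. 177.] [ 66. 229.] 80
blue [353. 137.] 641 lo [ 0.697 -0.306 -0.001] hi [ 0.763 -0.223  0.038] rect [ 736. -268.] [58. 96.] 23
blue [259. 179.] 39 lo [ 0.6   -0.003  0.071] hi [0.619 0.01  0.102] rect [609.   3.] [10. 21.] 70
blue [292. 188.] 41 lo [ 0.573 -0.087  0.047] hi [ 0.594 -0.077  0.102] rect [584. -82.] [14. 21.] 54
gray [254. 126.] 419 lo [ 0.733 -0.013 -0.002] hi [0.802 0.039 0.066] rect [769.  14.] [60. 75.] 88
gray [198. 161.] 31 lo [0.665 0.164 0.012] hi [0.677 0.178 0.024] rect [671. 171.] [14. 14.] 3
gray [274. 187.] 2070 lo [ 0.534 -0.108 -0.001] hi [0.663 0.027 0.077] rect [600. -41.] [138. 129.] 73
gray [207. 162.] 30 lo [0.661 0.136 0.014] hi [0.674 0.15  0.025] rect [667. 143.] [15. 14.] 87
gray [196. 173.] 29 lo [0.632 0.169 0.016] hi [0.647 0.183 0.024] rect [640. 176.] [14. 14.] 88
gray [204. 174.] 30 lo [0.627 0.145 0.016] hi [0.641
[... 1510 characters left out ...]
] [ 39. 101.] 1
gray [339. 239.] 242 lo [ 0.385 -0.115 -0.002] hi [ 0.427 -0.077  0.038] rect [ 408. -102.] [50. 53.] 18
gray [195. 236.] 38 lo [0.662 0.138 0.012] hi [0.674 0.151 0.022] rect [668. 145.] [14. 13.] 85
gray [186. 242.] 40 lo [0.665 0.163 0.01 ] hi [0.678 0.177 0.022] rect [672. 172.] [17. 12.] 54
gray [201. 246.] 37 lo [0.628 0.146 0.011] hi [0.64  0.16  0.023] rect [634. 154.] [12. 13.] 49
gray [195. 254.] 83 lo [0.611 0.171 0.011] hi [0.644 0.188 0.022] rect [627. 180.] [16. 37.] 75
gray [207. 252.] 41 lo [0.604 0.148 0.012] hi [0.618 0.162 0.021] rect [611. 155.] [14. 15.] 1
gray [195. 347.] 1297 lo [ 0.425  0.281 -0.001] hi [0.499 0.354 0.022] rect [466. 316.] [84. 90.] 72
```

```bash
python3 - <<'E'
from m import *
a=load("top0.npz")[0]; b=load("side0.npz")[0]
A=cv2.resize(a[205:265,350:415],None,fx=6,fy=6,interpolation=cv2.INTER_CUBIC)[:300,:390]
B=cv2.resize(b[140:200,340:405],None,fx=6,fy=6,interpolation=cv2.INTER_CUBIC)[:300,:390]
C=cv2.resize(a[150:215,235:310],None,fx=5.2,fy=4.6)[:299,:390]
D=cv2.resize(a[145:240,175:220],None,fx=8.67,fy=3.15)[:299,:390]
f=lambda x:cv2.resize(x,(390,299))
cv2.imwrite("pics/c0.png",np.vstack([np.hstack([f(A),f(B)]),np.hstack([f(C),f(D)])])[...,::-1])
E
```

```text
(no output)
```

View pics/c0.png

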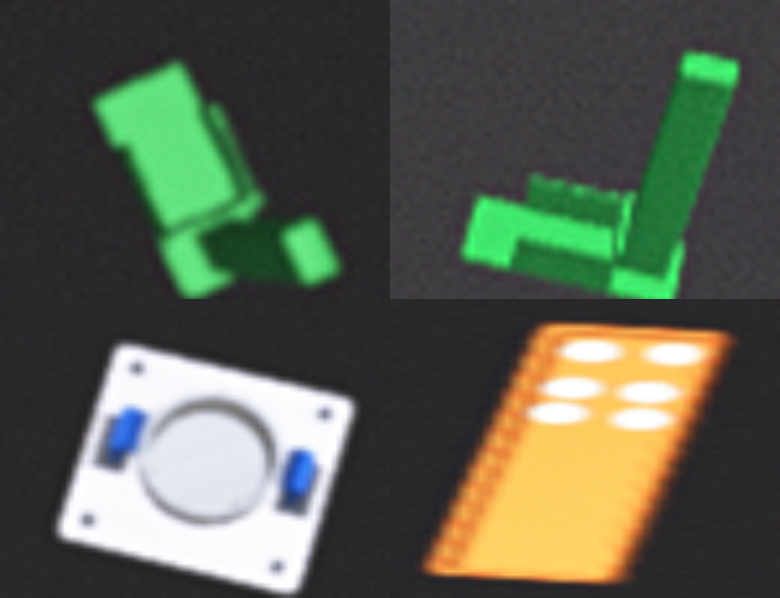

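The crop shows the scoop's pan pointing up-left with its post at the back, the clips on either side of the jar, and two columns of balls at the tray's far end. Next I'll refine the measurements.

```bash
python3 - <<'E'
from m import *
D={n:load(n+"0.npz") for n in("top","side")}
for n,(im,d,K,R,t) in D.items():
    P=cloud(d,K,R,t); M=masks(im)
    g=P[M["green"]&(P[...,0]>.3)&(P[...,0]<.6)&(P[...,1]<-.2)&(P[...,1]>-.45)]
    T=g[(g[:,2]>.118)&(g[:,2]<.135)]; print(n,"handle top",len(T),T.mean(0).round(4),cv2.minAreaRect(T[:,:2].astype(np.float32)*1000))
    F=g[g[:,2]<.03]; r=cv2.minAreaRect(F[:,:2].astype(np.float32)*1000); print(" pan",r)
    # jar rim
    Q=P.reshape(-1,3); k=(np.hypot(Q[:,0]-.6,Q[:,1]+.041)<.055)&(abs(Q[:,2]-.077)<.004); k&=masks(im)["gray"].ravel(); J=Q[k]
    s=np.linalg.lstsq(np.c_[2*J[:,:2],np.ones(len(J))],(J[:,:2]**2).sum(1),rcond=None)[0]
    print(" jar rim",len(J),J.mean(0).round(4),"fit",s[:2].round(4),np.sqrt(s[2]+s[:2]@s[:2]).round(4))
    b=M["blue"]&(abs(P[...,0]-.6)<.06)&(abs(P[...,1]+.04)<.08)&(P[...,2]>.09); B=P[b]; l=B[B[:,1]>-.04].mean(0); rr=B[B[:,1]<-.04].mean(0); print(" clips",l.round(4),rr.round(4),"mid",(l+rr)[:2].round(4)/2,"yaw",np.degrees(np.arctan2(-(l-rr)[0],(l-rr)[1])).round(1))
    k=(np.hypot(Q[:,0]-.461,Q[:,1]-.319)<.05); C=Q[k]; 
    for lo,hi in((.014,.022),(.04,.06)):
        c=C[(C[:,2]>lo)&(C[:,2]<hi)]; print(" cover",lo,len(c),np.median(c[:,2]).round(4),((np.percentile(c,1,0)+np.percentile(c,99,0))/2).round(4),cv2.minEnclosingCircle(c[:,:2].astype(np.float32)*1000))
    o=P[(M["orange"])&(abs(P[...,0]-.585)<.15)&(abs(P[...,1]-.175)<.08)]
    top=o[(o[:,2]>.02)&(o[:,2]<.032)]; print(" tray top",len(top),np.median(top[:,2]),cv2.minAreaRect(top[:,:2].astype(np.float32)*1000))
    k=(Q[:,0]>.35)&(Q[:,0]<.46)&(abs(Q[:,1]+.097)<.05)&(Q[:,2]>.056)&(Q[:,2]<.066); print(" sample",Q[k].mean(0).round(3)); 
E
```

```text
top handle top 69 [ 0.4282 -0.3396  0.1243] ((428.2698974609375, -340.0904846191406), (23.572101593017578, 15.560967445373535), 22.536989212036133)
 pan ((455.2718200683594, -343.8514404296875), (118.46022033691406, 73.04668426513672), 22.40504264831543)
 jar rim 147 [ 0.5974 -0.0392  0.0767] fit [ 0.5978 -0.0401] 0.0341
 clips [0.6086 0.0028 0.0983] [ 0.5835 -0.0815  0.098 ] mid [ 0.59605 -0.03935] yaw -16.5
 cover 0.014 558 0.0184 [0.4608 0.318  0.018 ] ((461.1076965332031, 318.4276123046875), 40.51165771484375)
 cover 0.04 81 0.0523 [0.4609 0.3172 0.0491] ((460.904541015625, 317.5489501953125), 12.858931541442871)
 tray top 305 0.025446373813860074 ((582.2447509765625, 174.21234130859375), (57.33415222167969, 217.94781494140625), 80.00614166259766)
 sample [ 0.406 -0.098  0.06 ]
side handle top 50 [ 0.4273 -0.3387  0.1226] ((428.087890625, -339.9878845214844), (22.965579986572266, 16.828292846679688), 29.03873634338379)
 pan ((462.27276611328125, -339.9095153808594), (99.83560943603516, 73.25282287597656), 21.05189323425293)
 jar rim 141 [ 0.5966 -0.0423  0.0756] fit [ 0.5981 -0.0403] 0.0344
 clips [0.6112 0.0041 0.0964] [ 0.5846 -0.0813  0.0957] mid [ 0.5979 -0.0386] yaw -17.3
 cover 0.014 1109 0.0175 [0.4616 0.3175 0.0176] ((461.9635009765625, 317.3343811035156), 40.63301467895508)
 cover 0.04 167 0.0512 [0.4611 0.3179 0.0472] ((461.9701843261719, 317.65234375), 13.059296607971191)
 tray top 397 0.024614609484046448 ((582.8358154296875, 173.51962280273438), (56.983116149902344, 219.120849609375), 79.93357849121094)
 sample [ 0.406 -0.098  0.059]
```

Request:
{"api": "jog_arm", "payload": {"steps": [{"delta_rot": [0,0,7.7],"linear": [0,0,0],"grip": 0.0854},{"delta_rot": [0,0,7.7],"linear": [0,0,0],"grip": 0.0854},{"delta_rot": [0,0,7.7],"linear": [0,0,0],"grip": 0.0854},{"delta_rot": [0,0,7.7],"linear": [0,0,0],"grip": 0.0854},{"delta_rot": [0,0,7.7],"linear": [0,0,0],"grip": 0.0854},{"delta_rot": [0,0,7.6],"linear": [0,0,0],"grip": 0.0854},{"delta_rot": [0,0,0],"linear": [-0.04,0,0],"grip": 0.0854},{"delta_rot": [0,0,0],"linear": [-0.04,0,0],"grip": 0.0854},{"delta_rot": [0,0,0],"linear": [-0.04,0,0],"grip": 0.0854},{"delta_rot": [0,0,0],"linear": [-0.04,0,0],"grip": 0.0854}]}}

```text
t: 1.1
tool_pos: [0.2886, 0.433, 0.2306]
tool_rot: [1.742, 2.614, -0.002]
contact_force: [0.5, 0.4, -0.3]
opening: 0.0853
grip_force: 0.0
```

Request:
{"api": "jog_arm", "payload": {"steps": [{"delta_rot": [0,0,0],"linear": [-0.04,0,0],"grip": 0.0854},{"delta_rot": [0,0,0],"linear": [-0.04,0,0],"grip": 0.0854},{"delta_rot": [0,0,0],"linear": [-0.04,0,0],"grip": 0.0854},{"delta_rot": [0,0,0],"linear": [-0.04,0,0],"grip": 0.0854},{"delta_rot": [0,0,0],"linear": [-0.04,0,0],"grip": 0.0854},{"delta_rot": [0,0,0],"linear": [-0.04,0,0],"grip": 0.0854},{"delta_rot": [0,0,0],"linear": [-0.04,0,0],"grip": 0.0854},{"delta_rot": [0,0,0],"linear": [-0.04,0,0],"grip": 0.0854},{"delta_rot": [0,0,0],"linear": [-0.04,0,0],"grip": 0.0854},{"delta_rot": [0,0,0],"linear": [-0.041,-0.016,0],"grip": 0.0854}]}}

```text
t: 2.1
tool_pos: [0.4283, 0.0567, 0.2309]
tool_rot: [-1.742, -2.614, 0.0]
contact_force: [-0.1, -0.6, 0.0]
opening: 0.0854
grip_force: 0.0
```

Request:
{"api": "jog_arm", "payload": {"steps": [{"delta_rot": [0,0,0],"linear": [-0.041,-0.016,0],"grip": 0.0854},{"delta_rot": [0,0,0],"linear": [-0.041,-0.016,0],"grip": 0.0854},{"delta_rot": [0,0,0],"linear": [-0.041,-0.016,0],"grip": 0.0854},{"delta_rot": [0,0,0],"linear": [-0.041,-0.016,0],"grip": 0.0854},{"delta_rot": [0,0,0],"linear": [-0.041,-0.016,0],"grip": 0.0854},{"delta_rot": [0,0,0],"linear": [-0.041,-0.016,0],"grip": 0.0854},{"delta_rot": [0,0,0],"linear": [-0.041,-0.016,0],"grip": 0.0854},{"delta_rot": [0,0,0],"linear": [-0.041,-0.016,0],"grip": 0.0854},{"delta_rot": [0,0,0],"linear": [0,0,0],"grip": 0.0854},{"delta_rot": [0,0,0],"linear": [0,0,0],"grip": 0.0854}]}}

```text
t: 3.1
tool_pos: [0.4352, -0.2942, 0.2305]
tool_rot: [-1.744, -2.611, -0.001]
contact_force: [-0.2, -0.1, 0.6]
opening: 0.0855
grip_force: 0.0
```

```bash
cat > go.py <<'E'
# go.py x y z az [theta]: delta in tool frame (after turning) ; az = azimuth of tool y
from h import *
import sys
from scipy.spatial.transform import Rotation as Ro
o=ctrl.get_obs(); p=o["tool_pos"]; R=Ro.from_rotvec(o["tool_rot"]).as_matrix()
az=np.degrees(np.arctan2(R[1,1],R[0,1]))
print("t",round(o["t"],2),"tcp",p.round(4),"az",az.round(2),"z",R[:,2].round(3),"F",o["contact_force"].round(1),"op",round(o["opening"],4),"gf",round(o["grip_force"],1),"q",o["q"].round(2))
if len(sys.argv)>4:
    x,y,z,a=map(float,sys.argv[1:5]); th=np.radians(float(sys.argv[5]) if len(sys.argv)>5 else 0); b=np.radians(a)
    h=np.array([np.cos(b),np.sin(b),0]); l=np.array([-np.sin(b),np.cos(b),0]); u=np.array([0,0,1.])
    T=np.stack([l,h*np.cos(th)-u*np.sin(th),-(u*np.cos(th)+h*np.sin(th))],1)
    print("rotvec tool deg",np.degrees(Ro.from_matrix(R.T@T).as_rotvec()).round(2),"lin in target frame",(T.T@(np.array([x,y,z])-p)).round(4),"in current frame",(R.T@(np.array([x,y,z])-p)).round(4))
E
python3 go.py .4282 -.340 .079 22.5
```

```text
t 3.1 tcp [ 0.4352 -0.2942  0.2305] az 22.5 z [-0.001  0.002 -1.   ] F [-0.2 -0.1  0.6] op 0.0855 gf 0.0 q [-0.74 -0.19  1.84  0.    1.49 -1.13]
rotvec tool deg [-0.02 -0.11 -0.  ] lin in target frame [-0.0396 -0.024   0.1515] in current frame [-0.0399 -0.024   0.1514]
```

Request:
{"api": "jog_arm", "payload": {"steps": [{"delta_rot": [0,0,0],"linear": [-0.02,-0.012,0],"grip": 0.0854},{"delta_rot": [0,0,0],"linear": [-0.0196,-0.012,0],"grip": 0.0854},{"delta_rot": [0,0,0],"linear": [0,0,0.03],"grip": 0.0854},{"delta_rot": [0,0,0],"linear": [0,0,0.03],"grip": 0.0854},{"delta_rot": [0,0,0],"linear": [0,0,0.03],"grip": 0.0854},{"delta_rot": [0,0,0],"linear": [0,0,0.03],"grip": 0.0854},{"delta_rot": [0,0,0],"linear": [0,0,0.03],"grip": 0.0854},{"delta_rot": [0,0,0],"linear": [0,0,0],"grip": 0.0854},{"delta_rot": [0,0,0],"linear": [0,0,0],"grip": 0.0854},{"delta_rot": [0,0,0],"linear": [0,0,0],"grip": 0.0854}]}}

```text
t: 4.1
tool_pos: [0.43, -0.34, 0.0836]
tool_rot: [1.74, 2.611, -0.001]
contact_force: [1.1, -0.3, -0.5]
opening: 0.0855
grip_force: 0.0
```

```bash
python3 go.py .4282 -.340 .079 22.5
```

```text
t 4.1 tcp [ 0.43   -0.34    0.0836] az 22.65 z [ 0.003 -0.002 -1.   ] F [ 1.1 -0.3 -0.5] op 0.0855 gf 0.0 q [-0.8   0.01  1.92  0.    1.21 -1.2 ]
rotvec tool deg [0.08 0.19 0.15] lin in target frame [ 0.0007 -0.0017  0.0046] in current frame [ 0.0008 -0.0017  0.0046]
```

Request:
{"api": "jog_arm", "payload": {"steps": [{"delta_rot": [0,0,0],"linear": [0,-0.0017,0.0045],"grip": 0.0854},{"delta_rot": [0,0,0],"linear": [0,0,0],"grip": 0.02},{"delta_rot": [0,0,0],"linear": [0,0,0],"grip": 0.0},{"delta_rot": [0,0,0],"linear": [0,0,0],"grip": 0.0},{"delta_rot": [0,0,0],"linear": [0,0,0],"grip": 0.0},{"delta_rot": [0,0,0],"linear": [0,0,0],"grip": 0.0},{"delta_rot": [0,0,0],"linear": [0,0,0],"grip": 0.0},{"delta_rot": [0,0,0],"linear": [0,0,0],"grip": 0.0}], "newtons": 80}}

```text
t: 4.9
tool_pos: [0.4274, -0.3404, 0.0771]
tool_rot: [1.743, 2.613, -0.0]
contact_force: [-0.3, 0.5, 1.7]
opening: 0.0233
grip_force: 78.5
```

```bash
python3 go.py .4282 -.340 .24 22.5
```

```text
t 4.9 tcp [ 0.4274 -0.3404  0.0771] az 22.6 z [ 0.001 -0.    -1.   ] F [-0.3  0.5  1.7] op 0.0233 gf 78.5 q [-0.81  0.01  1.92  0.    1.2  -1.2 ]
rotvec tool deg [0.02 0.03 0.1 ] lin in target frame [ 1.000e-04  9.000e-04 -1.629e-01] in current frame [ 0.      0.0009 -0.1629]
```

Request:
{"api": "jog_arm", "payload": {"steps": [{"delta_rot": [0,0,0],"linear": [0,0,-0.01],"grip": 0.0},{"delta_rot": [0,0,0],"linear": [0,0,-0.03],"grip": 0.0},{"delta_rot": [0,0,0],"linear": [0,0,-0.03],"grip": 0.0},{"delta_rot": [0,0,0],"linear": [0,0,-0.03],"grip": 0.0},{"delta_rot": [0,0,0],"linear": [0,0,-0.03],"grip": 0.0},{"delta_rot": [0,0,0],"linear": [0,0,-0.02],"grip": 0.0},{"delta_rot": [0,0,8.15],"linear": [0,0,0],"grip": 0.0},{"delta_rot": [0,0,8.15],"linear": [0,0,0],"grip": 0.0},{"delta_rot": [0,0,8.15],"linear": [0,0,0],"grip": 0.0},{"delta_rot": [0,0,8.15],"linear": [0,0,0],"grip": 0.0}]}}

```text
t: 5.9
tool_pos: [0.4268, -0.3399, 0.2268]
tool_rot: [-2.412, -2.012, 0.001]
contact_force: [-0.8, -0.5, -1.6]
opening: 0.0231
grip_force: 78.3
```

Request:
{"api": "jog_arm", "payload": {"steps": [{"delta_rot": [0,0,0],"linear": [0.03,0,0],"grip": 0.0},{"delta_rot": [0,0,0],"linear": [0.041,0,0],"grip": 0.0},{"delta_rot": [0,0,0],"linear": [0.041,0,0],"grip": 0.0},{"delta_rot": [0,0,0],"linear": [0.041,0,0],"grip": 0.0},{"delta_rot": [0,0,0],"linear": [0.041,0,0],"grip": 0.0},{"delta_rot": [0,0,0],"linear": [0.041,0,0],"grip": 0.0},{"delta_rot": [0,0,0],"linear": [0.041,0,0],"grip": 0.0},{"delta_rot": [0,0,0],"linear": [0.041,0,0],"grip": 0.0},{"delta_rot": [0,0,0],"linear": [0.041,0,0],"grip": 0.0},{"delta_rot": [0,0,0],"linear": [0.041,0,0],"grip": 0.0}]}}

```text
t: 6.9
tool_pos: [0.496, 0.0544, 0.2269]
tool_rot: [2.407, 2.019, -0.001]
contact_force: [0.7, 0.5, -0.9]
opening: 0.0231
grip_force: 78.4
```

Request:
{"api": "jog_arm", "payload": {"steps": [{"delta_rot": [0,0,0],"linear": [0.041,0,0],"grip": 0.0},{"delta_rot": [0,0,0],"linear": [0.041,0,0],"grip": 0.0},{"delta_rot": [0,0,0],"linear": [0.04,-0.01,0],"grip": 0.0},{"delta_rot": [0,0,0],"linear": [0,0,0],"grip": 0.0},{"delta_rot": [0,0,0],"linear": [0,0,0],"grip": 0.0},{"delta_rot": [0,0,0],"linear": [0,0,0],"grip": 0.0},{"delta_rot": [0,0,0],"linear": [0,0,0],"grip": 0.0}]}}

```text
t: 7.6
tool_pos: [0.5079, 0.1734, 0.2268]
tool_rot: [2.408, 2.017, -0.001]
contact_force: [0.0, 0.1, -2.2]
opening: 0.0229
grip_force: 78.6
```

```bash
python3 go.py .5106 .1867 .127 -10
python3 - <<'E'
from m import *
o=ctrl.get_obs(); p=o["tool_pos"]
for n in("top","side"):
    im,d,K,R,t=snap(n); np.savez(n+"1.npz",im=im,d=d,K=K,R=R,t=t)
    P=cloud(d,K,R,t); g=P[masks(im)["green"]&(P[...,0]>.4)&(P[...,0]<.75)&(P[...,1]>.05)&(P[...,1]<.3)]
    b=np.radians(-10); h=np.array([np.cos(b),np.sin(b)]); l=np.array([-h[1],h[0]])
    print(n,len(g),"z",np.percentile(g[:,2],[1,10,30,50,70,90,99]).round(4))
    r=g[:,:2]-p[:2]; print(" along",np.percentile(r@h,[.5,5,95,99.5]).round(4)," across",np.percentile(r@l,[.5,5,95,99.5]).round(4))
    zl=np.median(g[:,2]); F=g[abs(g[:,2]-zl)<.012]; print(" rect",cv2.minAreaRect(F[:,:2].astype(np.float32)*1000))
    # nose edge points, and floor slope
    a=r@h; f=(a>.03)&(abs(r@l)<.015); print(" floor slope",np.polyfit(a[f],g[f][:,2],1).round(4))
    cv2.imwrite(f"pics/{n}1.png",im[...,::-1])
E
```

```text
t 7.6 tcp [0.5079 0.1734 0.2268] az -10.1 z [-0. -0. -1.] F [ 0.   0.1 -2.2] op 0.0229 gf 78.6 q [ 0.19 -0.16  1.82 -0.    1.48  0.37]
rotvec tool deg [-0.01  0.02 -0.1 ] lin in target frame [0.0135 0.0004 0.0998] in current frame [0.0136 0.0004 0.0998]
top 321 z [0.1485 0.1503 0.1517 0.1529 0.1542 0.1783 0.5082]
 along [-0.0136 -0.0041  0.0764  0.079 ]  across [-0.067  -0.0609  0.006   0.0148]
 rect ((541.6522216796875, 152.81007385253906), (98.25226593017578, 34.42863464355469), 7.784620761871338)
 floor slope [0.0043 0.1518]
side 892 z [-1.000e-04  1.502e-01  1.513e-01  1.527e-01  1.704e-01  2.058e-01
  2.634e-01]
 along [-0.0165 -0.0131  0.0764  0.1572]  across [-0.0732 -0.0204  0.0191  0.0196]
 rect ((539.7523193359375, 165.73153686523438), (43.33197784423828, 98.709716796875), 79.96157836914062)
 floor slope [-0.008   0.1518]
```

Request:
{"api": "jog_arm", "payload": {"steps": [{"delta_rot": [0,0,-0.1],"linear": [0.0145,0,0.02],"grip": 0.0},{"delta_rot": [0,0,0],"linear": [0,0,0.03],"grip": 0.0},{"delta_rot": [0,0,0],"linear": [0,0,0.03],"grip": 0.0},{"delta_rot": [0,0,0],"linear": [0,0,0.03],"grip": 0.0},{"delta_rot": [0,0,0],"linear": [0,0,0.006],"grip": 0.0},{"delta_rot": [0,0,0],"linear": [0,0,0.006],"grip": 0.0},{"delta_rot": [0,0,0],"linear": [0,0,0],"grip": 0.0},{"delta_rot": [0,0,0],"linear": [0,0,0],"grip": 0.0},{"delta_rot": [0,0,0],"linear": [0,0,0],"grip": 0.0}]}}

```text
t: 8.6
tool_pos: [0.5116, 0.1891, 0.1066]
tool_rot: [2.404, 2.02, 0.004]
contact_force: [0.5, -0.1, -1.7]
opening: 0.0231
grip_force: 78.6
```

```bash
python3 go.py .5106 .1867 .081 -10
```

```text
t 8.6 tcp [0.5116 0.1891 0.1066] az -9.91 z [ 0.003  0.001 -1.   ] F [ 0.5 -0.1 -1.7] op 0.0231 gf 78.6 q [ 0.22 -0.03  1.91 -0.    1.26  0.39]
rotvec tool deg [ 0.16 -0.07  0.09] lin in target frame [-0.0025 -0.0005  0.0256] in current frame [-0.0025 -0.0006  0.0256]
```

Request:
{"api": "jog_arm", "payload": {"steps": [{"delta_rot": [0,0,0],"linear": [-0.0013,0,0],"grip": 0.0},{"delta_rot": [0,0,0],"linear": [0,0,0],"grip": 0.0},{"delta_rot": [0,0,0],"linear": [0,0,0],"grip": 0.0}]}}

```text
t: 8.9
tool_pos: [0.5102, 0.1876, 0.1051]
tool_rot: [2.405, 2.021, 0.001]
contact_force: [1.1, -0.9, -0.9]
opening: 0.0232
grip_force: 78.6
```

```bash
python3 go.py .5106 .1867 .081 -10; python3 - <<'E'
from m import *
im,d,K,R,t=snap("side"); P=cloud(d,K,R,t); M=masks(im); w=(abs(P[...,0]-.585)<.16)&(abs(P[...,1]-.175)<.08)
b=np.radians(-10); h=np.array([np.cos(b),np.sin(b)]); l=np.array([-h[1],h[0]]); c=np.array([.5828,.1735])
for k,lo,hi in(("green",.026,.042),("orange",.022,.03)):
    Q=P[M[k]&w]; Q=Q[(Q[:,2]>lo)&(Q[:,2]<hi)][:,:2]-c; print(k,len(Q),"along",np.percentile(Q@h,[1,99]).round(4),"across",np.percentile(Q@l,[1,3,97,99]).round(4),cv2.minAreaRect(Q.astype(np.float32)*1000))
cv2.imwrite("pics/s2.png",cv2.resize(im[200:330,150:290],(700,650))[:600,...,::-1])
E
```

```text
t 8.9 tcp [0.5102 0.1876 0.1051] az -9.9 z [ 0.  0. -1.] F [ 1.1 -0.9 -0.9] op 0.0232 gf 78.6 q [ 0.22 -0.03  1.91  0.    1.26  0.39]
rotvec tool deg [ 0.02 -0.01  0.1 ] lin in target frame [-0.0008  0.0005  0.0241] in current frame [-0.0008  0.0005  0.0241]
green 397 along [-0.0892  0.0042] across [-0.0199 -0.0186  0.0205  0.0207] ((-41.03554916381836, 7.668661117553711), (41.546897888183594, 96.33853149414062), 81.0574951171875)
orange 222 along [-0.1093  0.1085] across [-0.0278 -0.0274  0.0279  0.028 ] ((-0.05908203125, 0.23381805419921875), (56.88166046142578, 219.11634826660156), 80.50687408447266)
```

View pics/s2.png

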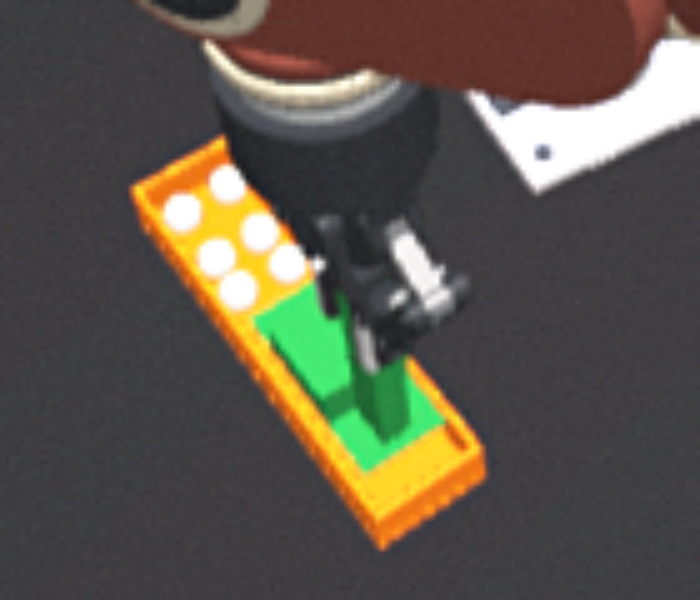

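The picture shows the pan lined up inside the tray walls, with its nose at about (290,300) just short of the balls, so I'll lower it.

Request:
{"api": "jog_arm", "payload": {"steps": [{"delta_rot": [0,0,0],"linear": [-0.0004,0,0.01],"grip": 0.0},{"delta_rot": [0,0,0],"linear": [0,0,0.008],"grip": 0.0},{"delta_rot": [0,0,0],"linear": [0,0,0.004],"grip": 0.0},{"delta_rot": [0,0,0],"linear": [0,0,0.0015],"grip": 0.0},{"delta_rot": [0,0,0],"linear": [0,0,0],"grip": 0.0},{"delta_rot": [0,0,0],"linear": [0,0,0],"grip": 0.0},{"delta_rot": [0,0,0],"linear": [0,0,0],"grip": 0.0}], "newtons": 110}}

```text
t: 9.65
tool_pos: [0.5099, 0.1872, 0.0812]
tool_rot: [-2.405, -2.021, 0.0]
contact_force: [-1.2, -0.4, 0.4]
opening: 0.0223
grip_force: 107.5
```

```bash
python3 go.py .5103 .1873 .081 -10
```

```text
t 9.65 tcp [0.5099 0.1872 0.0812] az -9.9 z [-0. -0. -1.] F [-1.2 -0.4  0.4] op 0.0223 gf 107.5 q [0.21 0.   1.93 0.   1.21 0.39]
rotvec tool deg [-0.02  0.    0.1 ] lin in target frame [0.0002 0.0003 0.0002] in current frame [0.0002 0.0003 0.0002]
```

Request:
{"api": "jog_arm", "payload": {"steps": [{"delta_rot": [0,0,-0.1],"linear": [0,0,0.0007],"grip": 0.0},{"delta_rot": [0,0,0],"linear": [0,0.005,0],"grip": 0.0},{"delta_rot": [0,0,0],"linear": [0,0.008,0],"grip": 0.0},{"delta_rot": [0,0,0],"linear": [0,0.008,0],"grip": 0.0},{"delta_rot": [0,0,0],"linear": [0,0.008,0],"grip": 0.0},{"delta_rot": [0,0,0],"linear": [0,0.008,0],"grip": 0.0},{"delta_rot": [0,0,0],"linear": [0,0.008,0],"grip": 0.0},{"delta_rot": [0,0,0],"linear": [0,0.005,0],"grip": 0.0},{"delta_rot": [0,0,0],"linear": [0,0,0],"grip": 0.0}]}}

```text
t: 10.55
tool_pos: [0.5605, 0.1786, 0.0811]
tool_rot: [2.403, 2.023, 0.002]
contact_force: [-2.7, 0.5, 4.8]
opening: 0.0229
grip_force: 108.2
```

```bash
python3 go.py .5592 .1787 .081 -10;
```

```text
t 10.55 tcp [0.5605 0.1786 0.0811] az -9.82 z [ 0.001  0.    -1.   ] F [-2.7  0.5  4.8] op 0.0229 gf 108.2 q [0.18 0.1  1.82 0.   1.22 0.35]
rotvec tool deg [ 0.06 -0.02  0.18] lin in target frame [-0.0001 -0.0013  0.0001] in current frame [-0.0001 -0.0013  0.0001]
```

Request:
{"api": "jog_arm", "payload": {"steps": [{"delta_rot": [0,0,0],"linear": [0,0.005,0],"grip": 0.0},{"delta_rot": [0,0,0],"linear": [0,0.005,0],"grip": 0.0},{"delta_rot": [0,0,0],"linear": [0,0.005,0],"grip": 0.0},{"delta_rot": [0,0,0],"linear": [0,0.005,0],"grip": 0.0},{"delta_rot": [0,0,0],"linear": [0,0.005,0],"grip": 0.0},{"delta_rot": [0,0,0],"linear": [0,0.005,0],"grip": 0.0}]}}

```text
t: 11.15
tool_pos: [0.5889, 0.1738, 0.0811]
tool_rot: [-2.402, -2.023, 0.001]
contact_force: [-5.1, 0.6, 6.8]
opening: 0.0231
grip_force: 108.6
```

```bash
python3 go.py .6004 .1714 .081 -10; python3 - <<'E'
from m import *
im,d,K,R,t=snap("side"); 
cv2.imwrite("pics/s3.png",cv2.resize(im[200:330,150:290],(700,650))[:600,...,::-1])
E
```

```text
t 11.15 tcp [0.5889 0.1738 0.0811] az -9.8 z [-0.001  0.001 -1.   ] F [-5.1  0.6  6.8] op 0.0231 gf 108.6 q [0.17 0.16 1.76 0.   1.22 0.34]
rotvec tool deg [-0.08 -0.02  0.2 ] lin in target frame [-0.0004  0.0118  0.0001] in current frame [-0.0004  0.0118  0.0001]
```

View pics/s3.png

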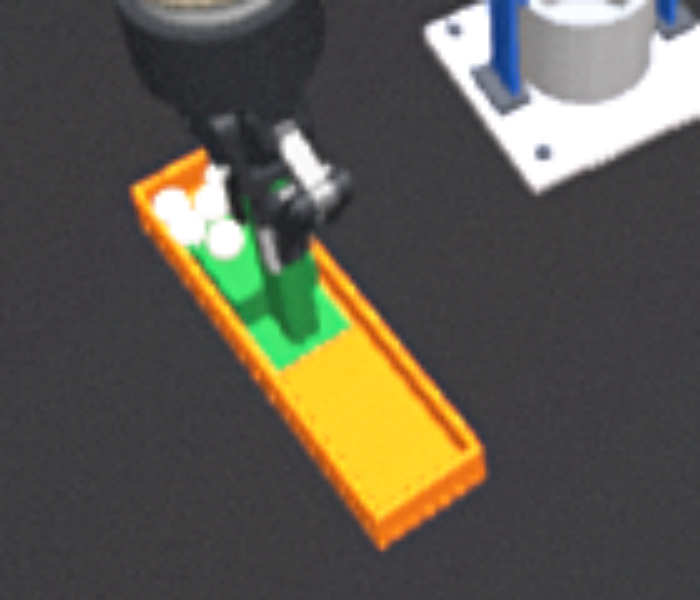

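The picture shows a ball at (225,240) already on the pan and others piling up against the end wall. I'll keep pushing to the wall.

Request:
{"api": "jog_arm", "payload": {"steps": [{"delta_rot": [0,0,0],"linear": [0,0.004,0],"grip": 0.0},{"delta_rot": [0,0,0],"linear": [0,0.004,0],"grip": 0.0},{"delta_rot": [0,0,0],"linear": [0,0.004,0],"grip": 0.0},{"delta_rot": [0,0,0],"linear": [0,0.003,0],"grip": 0.0},{"delta_rot": [0,0,0],"linear": [0,0.002,0],"grip": 0.0},{"delta_rot": [0,0,0],"linear": [0,0,0],"grip": 0.0},{"delta_rot": [0,0,0],"linear": [0,0,0],"grip": 0.0}]}}

```text
t: 11.9
tool_pos: [0.5968, 0.1721, 0.083]
tool_rot: [-2.39, -2.013, 0.03]
contact_force: [-41.4, 1.9, 38.2]
opening: 0.0227
grip_force: 112.4
```

```bash
python3 go.py .6083 .17 .081 -10; python3 - <<'E'
from m import *
im,d,K,R,t=snap("side"); 
cv2.imwrite("pics/s4.png",cv2.resize(im[210:300,160:260],(600,540))[...,::-1])
E
```

```text
t 11.9 tcp [0.5968 0.1721 0.083 ] az -9.8 z [-0.025  0.    -1.   ] F [-41.4   1.9  38.2] op 0.0227 gf 112.4 q [0.16 0.19 1.72 0.   1.25 0.33]
rotvec tool deg [-1.44  0.22  0.21] lin in target frame [-0.0001  0.0117  0.002 ] in current frame [-0.0001  0.0117  0.0017]
```

View pics/s4.png

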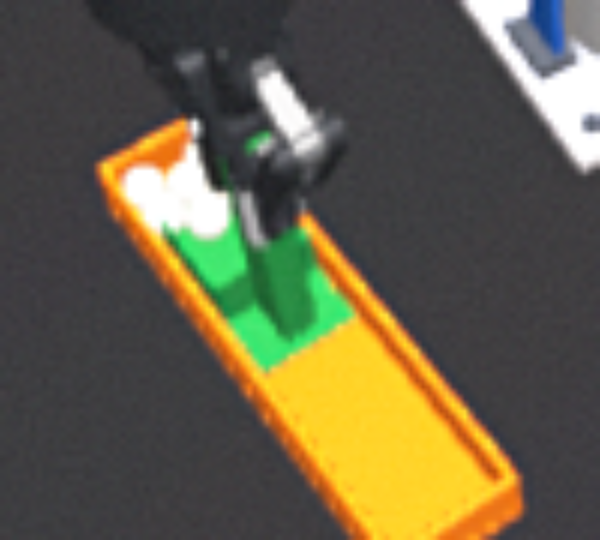

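The push is jammed at about 41 N with the last balls wedged against the wall. I'll ease off and tip the nose up so the loaded balls roll back.

Request:
{"api": "jog_arm", "payload": {"steps": [{"delta_rot": [0,0,0],"linear": [0,-0.005,0],"grip": 0.0},{"delta_rot": [0,0,0],"linear": [0,-0.005,0],"grip": 0.0},{"delta_rot": [-4,0,0],"linear": [0,-0.0053,-0.001],"grip": 0.0},{"delta_rot": [-4,0,0],"linear": [0,-0.0053,-0.001],"grip": 0.0},{"delta_rot": [-4,0,0],"linear": [0,-0.0053,-0.001],"grip": 0.0},{"delta_rot": [0,0,0],"linear": [0,0,0],"grip": 0.0},{"delta_rot": [0,0,0],"linear": [0,0,0],"grip": 0.0},{"delta_rot": [0,0,0],"linear": [0,0,0],"grip": 0.0}]}}

```text
t: 12.75
tool_pos: [0.5771, 0.1755, 0.0827]
tool_rot: [2.28, 1.919, 0.192]
contact_force: [-15.6, 1.3, 15.5]
opening: 0.0229
grip_force: 111.8
```

```bash
python3 go.py .6083 .17 .081 -10; python3 - <<'E'
from m import *
im,d,K,R,t=snap("side"); im2=snap("top")[0]
A=cv2.resize(im[210:300,160:260],(600,540)); B=cv2.resize(im2[145:245,170:230],(200,333)); A[:333,400:]=B
cv2.imwrite("pics/s5.png",A[...,::-1])
E
```

```text
t 12.75 tcp [0.5771 0.1755 0.0827] az -9.82 z [ 0.197 -0.035 -0.98 ] F [-15.6   1.3  15.5] op 0.0229 gf 111.8 q [ 0.21  0.03  1.9  -0.09  1.02  0.42]
rotvec tool deg [11.54  0.06  0.17] lin in target frame [-0.      0.0317  0.0017] in current frame [-0.0001  0.0307  0.008 ]
```

View pics/s5.png

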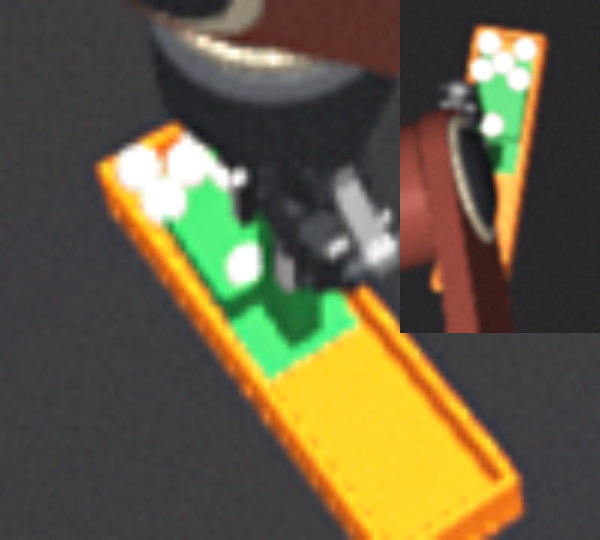

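The top inset shows one ball at the back of the pan at (490,125) and five bunched at the nose near (505,60). I'll back off slightly, raise the nose and let them roll in.

Request:
{"api": "jog_arm", "payload": {"steps": [{"delta_rot": [0,0,0],"linear": [0,-0.002,-0.0004],"grip": 0.0},{"delta_rot": [0,0,0],"linear": [0,-0.002,-0.0004],"grip": 0.0},{"delta_rot": [0,0,0],"linear": [0,0.001,-0.004],"grip": 0.0},{"delta_rot": [-4,0,0],"linear": [0,-0.0043,-0.003],"grip": 0.0},{"delta_rot": [0,0,0],"linear": [0,0,0],"grip": 0.0},{"delta_rot": [0,0,0],"linear": [0,0,0],"grip": 0.0},{"delta_rot": [0,0,0],"linear": [0,0,0],"grip": 0.0}]}}

```text
t: 13.55
tool_pos: [0.5718, 0.1764, 0.0885]
tool_rot: [2.231, 1.878, 0.264]
contact_force: [0.6, 0.7, -1.5]
opening: 0.0224
grip_force: 109.5
```

```bash
cat > balls.py <<'E'
from m import *
for n in("top","side"):
    im,d,K,R,t=snap(n); P=cloud(d,K,R,t)
    w=(abs(P[...,0]-.5825)<.12)&(abs(P[...,1]-.174)<.06)&(P[...,2]<.06)
    h=cv2.cvtColor(im,cv2.COLOR_RGB2HSV); m=((h[...,1]<50)&(h[...,2]>170)&w).astype(np.uint8)
    N,L,st,ce=cv2.connectedComponentsWithStats(m); b=np.radians(-10); hh=np.array([np.cos(b),np.sin(b)]); l=np.array([-hh[1],hh[0]])
    print(n)
    for i in range(1,N):
        if st[i,4]>6:
            Q=P[L==i]; c=Q.mean(0); r=c[:2]-[.5825,.174]; print("  px",ce[i].round(),st[i,4],"tray x,y",(1000*np.array([r@hh,r@l])).round(),"ztop",round(Q[:,2].max(),3))
E
python3 go.py; python3 balls.py
```

```text
t 13.55 tcp [0.5718 0.1764 0.0885] az -9.81 z [ 0.271 -0.047 -0.961] F [ 0.6  0.7 -1.5] op 0.0224 gf 109.5 q [ 0.22 -0.02  1.96 -0.13  0.95  0.46]
top
  px [199. 166.] 130 tray x,y [71.  2.] ztop 0.055
  px [208. 160.] 27 tray x,y [ 95. -15.] ztop 0.042
  px [197. 182.] 37 tray x,y [29.  2.] ztop 0.044
side
  px [190. 239.] 104 tray x,y [69.  8.] ztop 0.055
  px [200. 252.] 33 tray x,y [29.  5.] ztop 0.045
```

Request:
{"api": "jog_arm", "payload": {"steps": [{"delta_rot": [0,0,0],"linear": [0,-0.004,-0.004],"grip": 0.0},{"delta_rot": [0,0,0],"linear": [0,0,0],"grip": 0.0},{"delta_rot": [0,0,0],"linear": [0,0,0],"grip": 0.0}]}}

```text
t: 13.95
tool_pos: [0.5666, 0.1775, 0.0916]
tool_rot: [2.231, 1.878, 0.265]
contact_force: [0.5, -0.1, -2.2]
opening: 0.0225
grip_force: 109.5
```

```bash
python3 go.py; python3 balls.py
```

```text
t 13.95 tcp [0.5666 0.1775 0.0916] az -9.8 z [ 0.272 -0.047 -0.961] F [ 0.5 -0.1 -2.2] op 0.0225 gf 109.5 q [ 0.23 -0.04  1.97 -0.13  0.96  0.46]
top
  px [197. 161.] 22 tray x,y [89. 13.] ztop 0.042
  px [207. 161.] 34 tray x,y [ 94. -15.] ztop 0.041
  px [193. 167.] 42 tray x,y [66. 17.] ztop 0.059
  px [197. 180.] 120 tray x,y [33.  0.] ztop 0.05
side
  px [186. 241.] 55 tray x,y [68. 17.] ztop 0.056
  px [198. 250.] 85 tray x,y [32.  8.] ztop 0.048
```

Three balls are now at the back of the pan, and one is perched at the left front against the end of the side wall. I'll lift clear and flick left to roll it in.

Request:
{"api": "jog_arm", "payload": {"steps": [{"delta_rot": [0,0,0],"linear": [0,0.002,-0.006],"grip": 0.0},{"delta_rot": [0,0,0],"linear": [0,0.003,-0.01],"grip": 0.0},{"delta_rot": [0,0,0],"linear": [0,0.002,-0.008],"grip": 0.0},{"delta_rot": [0,0,0],"linear": [0,0,0],"grip": 0.0},{"delta_rot": [0,0,0],"linear": [0,0,0],"grip": 0.0},{"delta_rot": [0,0,0],"linear": [0.01,0,0],"grip": 0.0},{"delta_rot": [-4,0,0],"linear": [0,-0.004,0],"grip": 0.0},{"delta_rot": [0,0,0],"linear": [0,0,0],"grip": 0.0},{"delta_rot": [0,0,0],"linear": [0,0,0],"grip": 0.0}]}}

```text
t: 14.95
tool_pos: [0.5638, 0.1883, 0.1144]
tool_rot: [2.186, 1.842, 0.322]
contact_force: [-0.1, -0.2, -2.1]
opening: 0.0226
grip_force: 109.6
```

```bash
sed -i 's/<.06)/<.12)/2' balls.py; sed -i 's/P\[...,2\]<.06/P[...,2]<.09/' balls.py; python3 go.py; python3 balls.py; python3 - <<'E'
from m import *
im,d,K,R,t=snap("side"); im2=snap("top")[0]
A=cv2.resize(im[210:300,160:260],(600,540)); B=cv2.resize(im2[145:245,170:230],(240,400)); A[:400,360:]=B
cv2.imwrite("pics/s6.png",A[...,::-1])
E
```

```text
t 14.95 tcp [0.5638 0.1883 0.1144] az -9.74 z [ 0.335 -0.058 -0.94 ] F [-0.1 -0.2 -2.1] op 0.0226 gf 109.6 q [ 0.27 -0.09  1.99 -0.18  0.94  0.52]
top
  px [197. 160.] 13 tray x,y [89. 10.] ztop 0.072
  px [208. 160.] 32 tray x,y [ 95. -15.] ztop 0.024
  px [191. 177.] 175 tray x,y [36. 14.] ztop 0.084
side
  px [190. 243.] 152 tray x,y [39. 19.] ztop 0.084
```

View pics/s6.png

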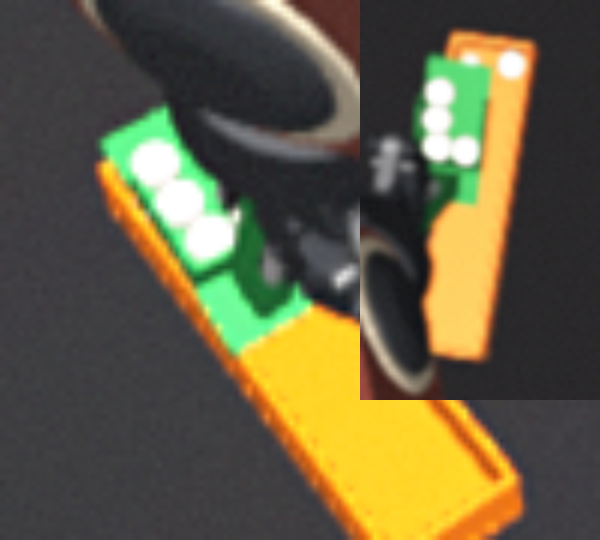

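The picture shows four balls seated in the pan (top inset (440,90), (437,120), (437,148), (465,150)) and two left in the tray. I'll carry the scoop to the jar with its nose up.

Request:
{"api": "jog_arm", "payload": {"steps": [{"delta_rot": [0,0,0],"linear": [0,0.0075,-0.02],"grip": 0.0},{"delta_rot": [0,0,0],"linear": [0,0.0075,-0.021],"grip": 0.0},{"delta_rot": [0,0,0],"linear": [0,0.0075,-0.021],"grip": 0.0},{"delta_rot": [0,0,0],"linear": [0,0.0075,-0.021],"grip": 0.0},{"delta_rot": [0,0,0],"linear": [0,0.0075,-0.02],"grip": 0.0},{"delta_rot": [0,-1.2,3.3],"linear": [0,0,0],"grip": 0.0},{"delta_rot": [0,-1.2,3.3],"linear": [0,0,0],"grip": 0.0},{"delta_rot": [0,0,0],"linear": [-0.01,0,0],"grip": 0.0},{"delta_rot": [0,0,0],"linear": [-0.02,0,0],"grip": 0.0},{"delta_rot": [0,0,0],"linear": [-0.021,0,0],"grip": 0.0}]}}

```text
t: 16.15
tool_pos: [0.5494, 0.1382, 0.2245]
tool_rot: [2.284, 1.699, 0.298]
contact_force: [-0.4, -0.9, -2.6]
opening: 0.0225
grip_force: 109.6
```

Request:
{"api": "jog_arm", "payload": {"steps": [{"delta_rot": [0,0,0],"linear": [-0.021,-0.003,-0.001],"grip": 0.0},{"delta_rot": [0,0,0],"linear": [-0.021,-0.003,-0.001],"grip": 0.0},{"delta_rot": [0,0,0],"linear": [-0.021,-0.003,-0.001],"grip": 0.0},{"delta_rot": [0,0,0],"linear": [-0.021,-0.003,-0.001],"grip": 0.0},{"delta_rot": [0,0,0],"linear": [-0.021,-0.003,-0.001],"grip": 0.0},{"delta_rot": [0,0,0],"linear": [-0.021,0,0],"grip": 0.0},{"delta_rot": [0,0,0],"linear": [-0.021,0,0],"grip": 0.0},{"delta_rot": [0,0,0],"linear": [-0.01,0,0],"grip": 0.0},{"delta_rot": [0,0,0],"linear": [0,0,0],"grip": 0.0},{"delta_rot": [0,0,0],"linear": [0,0,0],"grip": 0.0}]}}

```text
t: 17.15
tool_pos: [0.4892, -0.0066, 0.2244]
tool_rot: [2.286, 1.696, 0.3]
contact_force: [0.9, -0.1, -1.5]
opening: 0.0227
grip_force: 109.6
```

```bash
python3 go.py .4884 -.0072 .1467 -16.7 -20; python3 - <<'E'
from m import *
from scipy.spatial.transform import Rotation as Ro
o=ctrl.get_obs(); p=o["tool_pos"]; T=Ro.from_rotvec(o["tool_rot"]).as_matrix()
for n in("top","side"):
    im,d,K,R,t=snap(n); P=cloud(d,K,R,t)
    g=P[masks(im)["green"]&(np.linalg.norm(P-p,axis=-1)<.17)]; q=(g-p)@T
    f=q[(q[:,1]>.02)&(abs(q[:,0])<.016)]; print(n,len(g),"nose y",np.percentile(q[:,1],[1,99]).round(4),"x",np.percentile(q[:,0],[1,3,97,99]).round(4),"floor z",np.median(f[:,2]).round(4),"slope",np.polyfit(f[:,1],f[:,2],1).round(4) if len(f)>5 else 0)
    h=cv2.cvtColor(im,cv2.COLOR_RGB2HSV); m=((h[...,1]<50)&(h[...,2]>200)&(np.linalg.norm(P-p,axis=-1)<.13)).astype(np.uint8); print(" white px",m.sum())
E
```

```text
t 17.15 tcp [ 0.4892 -0.0066  0.2244] az -16.84 z [ 0.327 -0.099 -0.94 ] F [ 0.9 -0.1 -1.5] op 0.0227 gf 109.6 q [-0.13 -0.53  2.14 -0.06  1.19  0.17]
rotvec tool deg [-0.    0.02 -0.14] lin in target frame [-0.0008 -0.0271  0.0728] in current frame [-0.0009 -0.0271  0.0728]
top 278 nose y [-0.016   0.0784] x [-0.0223 -0.0213  0.0185  0.0198] floor z 0.0747 slope [0.6492 0.0311]
 white px 203
side 747 nose y [-0.0161  0.0805] x [-0.0226 -0.0216  0.0198  0.0203] floor z 0.0759 slope [0.0064 0.0755]
 white px 169
```

Request:
{"api": "jog_arm", "payload": {"steps": [{"delta_rot": [0,0,0],"linear": [0,-0.007,0.018],"grip": 0.0},{"delta_rot": [0,0,0],"linear": [0,-0.007,0.018],"grip": 0.0},{"delta_rot": [0,0,0],"linear": [0,-0.007,0.018],"grip": 0.0},{"delta_rot": [0,0,0],"linear": [0,-0.006,0.0185],"grip": 0.0},{"delta_rot": [0,0,0],"linear": [0,0,0],"grip": 0.0},{"delta_rot": [0,0,0],"linear": [0,0,0],"grip": 0.0},{"delta_rot": [0,0,0],"linear": [0,0,0],"grip": 0.0}]}}

```text
t: 17.95
tool_pos: [0.4897, -0.0062, 0.1488]
tool_rot: [2.283, 1.696, 0.302]
contact_force: [-0.2, 0.6, -1.9]
opening: 0.0227
grip_force: 109.6
```

```bash
python3 go.py .4884 -.0072 .1467 -16.7 -20
```

```text
t 17.95 tcp [ 0.4897 -0.0062  0.1488] az -16.79 z [ 0.33  -0.099 -0.939] F [-0.2  0.6 -1.9] op 0.0227 gf 109.6 q [-0.13 -0.46  2.22 -0.06  1.04  0.18]
rotvec tool deg [ 0.14  0.01 -0.09] lin in target frame [-0.0013 -0.0016  0.0017] in current frame [-0.0013 -0.0016  0.0017]
```

Request:
{"api": "jog_arm", "payload": {"steps": [{"delta_rot": [8,0,0],"linear": [-0.0005,0.009,-0.0035],"grip": 0.0},{"delta_rot": [8,0,0],"linear": [0,0.0105,-0.0045],"grip": 0.0},{"delta_rot": [8,0,0],"linear": [0,0.0115,-0.0055],"grip": 0.0},{"delta_rot": [8,0,0],"linear": [0,0.0115,-0.0105],"grip": 0.0},{"delta_rot": [8,0,0],"linear": [0,0.0115,-0.0105],"grip": 0.0},{"delta_rot": [8,0,0],"linear": [0,0.0115,-0.0105],"grip": 0.0},{"delta_rot": [8,0,0],"linear": [0,0.0115,-0.0105],"grip": 0.0},{"delta_rot": [0,0,0],"linear": [0,0,0],"grip": 0.0},{"delta_rot": [0,0,0],"linear": [0,0,0],"grip": 0.0}]}}

```text
t: 18.85
tool_pos: [0.5689, -0.0311, 0.1929]
tool_rot: [-2.082, -1.546, 0.501]
contact_force: [-0.9, 0.3, -1.8]
opening: 0.0227
grip_force: 109.6
```

```bash
python3 go.py .5836 -.0357 .1947 -16.7 45; python3 - <<'E'
from m import *
for n in("top","side"):
    im,d,K,R,t=snap(n); P=cloud(d,K,R,t); cv2.imwrite(f"pics/{n}7.png",im[...,::-1])
    h=cv2.cvtColor(im,cv2.COLOR_RGB2HSV); m=((h[...,1]<50)&(h[...,2]>200)&(np.hypot(P[...,0]-.598,P[...,1]+.04)<.1)&(P[...,2]>.085)); print(n,m.sum(),P[m].mean(0) if m.any() else 0)
A=cv2.resize(cv2.imread("pics/side7.png")[140:260,190:330],(400,343));B=cv2.resize(cv2.imread("pics/top7.png")[130:250,210:340],(372,343));cv2.imwrite("pics/d7.png",np.hstack([A,B]))
E
```

```text
t 18.85 tcp [ 0.5689 -0.0311  0.1929] az -16.83 z [-0.562  0.17  -0.81 ] F [-0.9  0.3 -1.8] op 0.0227 gf 109.6 q [-0.21  0.36  1.42  0.05  1.99  0.09]
rotvec tool deg [ 9.07 -0.09 -0.1 ] lin in target frame [-0.0001  0.0096 -0.0122] in current frame [-0.0001  0.0114 -0.0105]
top 15 [0.56564866 0.00077309 0.44174633]
side 339 [ 0.62659074 -0.0464125   0.34539994]
```

View pics/d7.png

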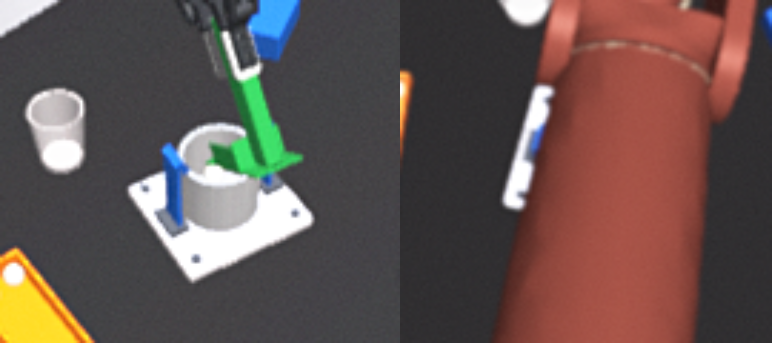

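The side view shows the pan empty with its nose in the jar mouth, and no stray balls around. I'll retract and take the scoop back to its start spot.

Request:
{"api": "jog_arm", "payload": {"steps": [{"delta_rot": [0,0,0],"linear": [0,-0.012,-0.016],"grip": 0.0},{"delta_rot": [0,0,0],"linear": [0,-0.0175,-0.024],"grip": 0.0},{"delta_rot": [0,0,0],"linear": [0,-0.0175,-0.024],"grip": 0.0},{"delta_rot": [-8,0,0],"linear": [0,-0.02,0],"grip": 0.0},{"delta_rot": [-8,0,0],"linear": [0,-0.02,0],"grip": 0.0},{"delta_rot": [-8,0,0],"linear": [0,-0.02,0],"grip": 0.0},{"delta_rot": [-8,0,0],"linear": [0,-0.02,0],"grip": 0.0},{"delta_rot": [-3.9,0,0],"linear": [0,-0.02,0],"grip": 0.0},{"delta_rot": [0,0,0],"linear": [0,0,0],"grip": 0.0},{"delta_rot": [0,0,0],"linear": [0,0,0],"grip": 0.0}]}}

```text
t: 19.95
tool_pos: [0.478, -0.0035, 0.3088]
tool_rot: [2.52, 1.872, 0.004]
contact_force: [0.1, 0.0, -1.5]
opening: 0.0226
grip_force: 109.9
```

```bash
python3 go.py .4282 -.340 .20 22.5; python3 - <<'E'
from m import *
for n in("top","side"):
    im,d,K,R,t=snap(n); P=cloud(d,K,R,t); cv2.imwrite(f"pics/{n}8.png",im[...,::-1])
    q=(P-[.598,-.040,0]); m=(np.hypot(q[...,0],q[...,1])<.03)&(P[...,2]<.07); Z=P[m][:,2]; print(n,m.sum(),"z pct",np.percentile(Z,[5,25,50,75,95]).round(3) if len(Z) else 0)
    h=cv2.cvtColor(im,cv2.COLOR_RGB2HSV); 
    b=(m&(P[...,2]>.03)&(h[...,2]>200)).astype(np.uint8); N,L,st,ce=cv2.connectedComponentsWithStats(b)
    print([(st[i,4],P[L==i].mean(0).round(3).tolist()) for i in range(1,N) if st[i,4]>5])
E
python3 balls.py
python3 -c "
import cv2,numpy as np
A=cv2.resize(cv2.imread('pics/side8.png')[180:240,230:310],(400,300));B=cv2.resize(cv2.imread('pics/top8.png')[150:225,230:320],(360,300));cv2.imwrite('pics/d8.png',np.hstack([A,B]))"
```

```text
t 19.95 tcp [ 0.478  -0.0035  0.3088] az -16.78 z [ 0.004 -0.    -1.   ] F [ 0.1  0.  -1.5] op 0.0226 gf 109.9 q [-0.16 -0.34  1.84  0.    1.64  0.13]
rotvec tool deg [ 2.000e-01  3.000e-02 -3.928e+01] lin in target frame [-0.2918 -0.1747  0.1088] in current frame [-0.3366  0.0491  0.1087]
top 302 z pct [0.015 0.017 0.02  0.031 0.035]
[(np.int32(29), [0.613, -0.03, 0.034]), (np.int32(25), [0.616, -0.052, 0.034]), (np.int32(27), [0.583, -0.057, 0.034])]
side 39 z pct [0.017 0.026 0.031 0.033 0.035]
[(np.int32(24), [0.615, -0.05, 0.033])]
top
  px [197. 161.] 38 tray x,y [88. 14.] ztop 0.024
  px [207. 161.] 35 tray x,y [ 94. -15.] ztop 0.025
side
  px [194. 235.] 38 tray x,y [ 93. -13.] ztop 0.022
  px [186. 243.] 39 tray x,y [85. 14.] ztop 0.025
```

View pics/d8.png

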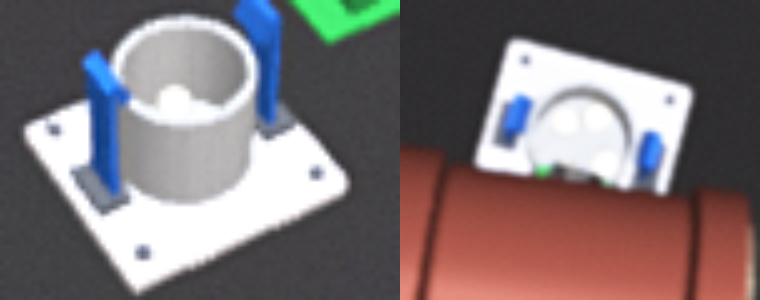

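The picture shows at least three balls on the jar floor, at (565,122), (595,118) and (605,160), with the mouth clear. Next the scoop goes back to its start spot.

Request:
{"api": "jog_arm", "payload": {"steps": [{"delta_rot": [0,0,-7.86],"linear": [0,0,0],"grip": 0.0},{"delta_rot": [0,0,-7.86],"linear": [0,0,0],"grip": 0.0},{"delta_rot": [0,0,-7.86],"linear": [0,0,0],"grip": 0.0},{"delta_rot": [0,0,-7.86],"linear": [0,0,0],"grip": 0.0},{"delta_rot": [0,0,-7.86],"linear": [0,0,0],"grip": 0.0},{"delta_rot": [0,0,0],"linear": [-0.03,-0.0175,0],"grip": 0.0},{"delta_rot": [0,0,0],"linear": [-0.03,-0.0175,0],"grip": 0.0},{"delta_rot": [0,0,0],"linear": [-0.03,-0.0175,0],"grip": 0.0},{"delta_rot": [0,0,0],"linear": [-0.03,-0.0175,0],"grip": 0.0},{"delta_rot": [0,0,0],"linear": [-0.03,-0.0175,0],"grip": 0.0}]}}

```text
t: 21.15
tool_pos: [0.4558, -0.178, 0.306]
tool_rot: [-1.745, -2.609, 0.001]
contact_force: [-0.0, -0.2, -1.6]
opening: 0.0224
grip_force: 109.9
```

Request:
{"api": "jog_arm", "payload": {"steps": [{"delta_rot": [0,0,0],"linear": [-0.03,-0.0175,0],"grip": 0.0},{"delta_rot": [0,0,0],"linear": [-0.03,-0.0175,0],"grip": 0.0},{"delta_rot": [0,0,0],"linear": [-0.03,-0.0175,0],"grip": 0.0},{"delta_rot": [0,0,0],"linear": [-0.03,-0.0175,0.02],"grip": 0.0},{"delta_rot": [0,0,0],"linear": [-0.02,-0.0175,0.04],"grip": 0.0},{"delta_rot": [0,0,0],"linear": [0,0,0.05],"grip": 0.0},{"delta_rot": [0,0,0],"linear": [0,0,0.05],"grip": 0.0},{"delta_rot": [0,0,0],"linear": [0,0,0.04],"grip": 0.0},{"delta_rot": [0,0,0],"linear": [0,0,0],"grip": 0.0},{"delta_rot": [0,0,0],"linear": [0,0,0],"grip": 0.0}]}}

```text
t: 22.15
tool_pos: [0.4281, -0.3392, 0.1062]
tool_rot: [-1.744, -2.609, 0.0]
contact_force: [-0.2, -1.1, -0.3]
opening: 0.0228
grip_force: 109.7
```

```bash
python3 go.py .4282 -.340 .077 22.5
```

```text
t 22.15 tcp [ 0.4281 -0.3392  0.1062] az 22.46 z [-0.003  0.002 -1.   ] F [-0.2 -1.1 -0.3] op 0.0228 gf 109.7 q [-0.81 -0.02  1.9  -0.    1.26 -1.2 ]
rotvec tool deg [-0.12 -0.17 -0.04] lin in target frame [-0.0008 -0.0002  0.0292] in current frame [-0.0009 -0.0001  0.0292]
```

Request:
{"api": "jog_arm", "payload": {"steps": [{"delta_rot": [0,0,0],"linear": [0,0,0.015],"grip": 0.0},{"delta_rot": [0,0,0],"linear": [0,0,0.01],"grip": 0.0},{"delta_rot": [0,0,0],"linear": [0,0,0.004],"grip": 0.0},{"delta_rot": [0,0,0],"linear": [0,0,0],"grip": 0.0},{"delta_rot": [0,0,0],"linear": [0,0,0],"grip": 0.0},{"delta_rot": [0,0,0],"linear": [0,0,0],"grip": 0.05},{"delta_rot": [0,0,0],"linear": [0,0,0],"grip": 0.07},{"delta_rot": [0,0,0],"linear": [0,0,0],"grip": 0.07},{"delta_rot": [0,0,0],"linear": [0,0,0],"grip": 0.07},{"delta_rot": [0,0,0],"linear": [0,0,0],"grip": 0.07}]}}

```text
t: 23.15
tool_pos: [0.428, -0.3389, 0.0776]
tool_rot: [-1.745, -2.611, 0.001]
contact_force: [-0.4, 0.6, 0.4]
opening: 0.0701
grip_force: 0.0
```

Request:
{"api": "jog_arm", "payload": {"steps": [{"delta_rot": [0,0,0],"linear": [0,0,-0.02],"grip": 0.07},{"delta_rot": [0,0,0],"linear": [0,0,-0.04],"grip": 0.07},{"delta_rot": [0,0,0],"linear": [0,0,-0.04],"grip": 0.07},{"delta_rot": [0,0,0],"linear": [0,0,-0.04],"grip": 0.07},{"delta_rot": [0,0,0],"linear": [0,0,0],"grip": 0.07},{"delta_rot": [0,0,0],"linear": [0,0,0],"grip": 0.07}]}}

```text
t: 23.75
tool_pos: [0.4287, -0.3394, 0.219]
tool_rot: [1.745, 2.611, -0.002]
contact_force: [-1.6, -0.3, -0.3]
opening: 0.0702
grip_force: 0.0
```

```bash
python3 go.py .461 .3177 .20 30; python3 - <<'E'
from m import *
for n in("top","side"):
    im,d,K,R,t=snap(n); P=cloud(d,K,R,t); M=masks(im)
    g=P[M["green"]&(P[...,0]>.3)&(P[...,0]<.6)&(P[...,1]<-.2)&(P[...,1]>-.45)]
    T=g[(g[:,2]>.118)&(g[:,2]<.135)]; print(n,len(g),"top",len(T),T.mean(0).round(4) if len(T) else 0,"maxz",np.percentile(g[:,2],99).round(4))
E
```

```text
t 23.75 tcp [ 0.4287 -0.3394  0.219 ] az 22.47 z [ 0.    -0.002 -1.   ] F [-1.6 -0.3 -0.3] op 0.0702 gf 0.0 q [-0.81 -0.13  1.81 -0.    1.46 -1.2 ]
rotvec tool deg [-0.02  0.09 -7.53] lin in target frame [0.5529 0.3566 0.019 ] in current frame [0.5949 0.2811 0.0179]
top 406 top 34 [ 0.4287 -0.3376  0.1234] maxz 0.1255
side 826 top 49 [ 0.428  -0.3379  0.1225] maxz 0.2944
```

Request:
{"api": "jog_arm", "payload": {"steps": [{"delta_rot": [0,0,7.84],"linear": [0,0,0],"grip": 0.07},{"delta_rot": [0,0,7.84],"linear": [0,0,0],"grip": 0.07},{"delta_rot": [0,0,7.84],"linear": [0,0,0],"grip": 0.07},{"delta_rot": [0,0,7.84],"linear": [0,0,0],"grip": 0.07},{"delta_rot": [0,0,7.84],"linear": [0,0,0],"grip": 0.07},{"delta_rot": [0,0,0],"linear": [0.04,-0.01,0],"grip": 0.07},{"delta_rot": [0,0,0],"linear": [0.04,-0.01,0],"grip": 0.07},{"delta_rot": [0,0,0],"linear": [0.04,-0.01,0],"grip": 0.07},{"delta_rot": [0,0,0],"linear": [0.04,-0.01,0],"grip": 0.07},{"delta_rot": [0,0,0],"linear": [0.04,-0.01,0],"grip": 0.07}]}}

```text
t: 24.85
tool_pos: [0.4366, -0.131, 0.2152]
tool_rot: [-2.518, -1.871, 0.004]
contact_force: [1.1, 0.4, 1.0]
opening: 0.0699
grip_force: 0.0
```

Request:
{"api": "jog_arm", "payload": {"steps": [{"delta_rot": [0,0,0],"linear": [0.04,-0.01,0],"grip": 0.07},{"delta_rot": [0,0,0],"linear": [0.04,-0.01,0],"grip": 0.07},{"delta_rot": [0,0,0],"linear": [0.04,-0.01,0],"grip": 0.07},{"delta_rot": [0,0,0],"linear": [0.04,-0.01,0],"grip": 0.07},{"delta_rot": [0,0,0],"linear": [0.04,-0.01,0],"grip": 0.07},{"delta_rot": [0,0,0],"linear": [0.04,-0.01,0],"grip": 0.07},{"delta_rot": [0,0,0],"linear": [0.04,-0.01,0],"grip": 0.07},{"delta_rot": [0,0,0],"linear": [0.04,-0.01,0],"grip": 0.07},{"delta_rot": [0,0,0],"linear": [0.04,-0.01,0],"grip": 0.07},{"delta_rot": [0,0,0],"linear": [0.04,-0.01,0],"grip": 0.07}]}}

```text
t: 25.85
tool_pos: [0.4559, 0.2802, 0.2153]
tool_rot: [-2.519, -1.874, 0.008]
contact_force: [0.1, -0.1, 0.1]
opening: 0.0699
grip_force: 0.0
```

Request:
{"api": "jog_arm", "payload": {"steps": [{"delta_rot": [0,0,0],"linear": [0.038,-0.008,0],"grip": 0.07},{"delta_rot": [0,0,0],"linear": [0,0,0.05],"grip": 0.07},{"delta_rot": [0,0,0],"linear": [0,0,0.04],"grip": 0.07},{"delta_rot": [0,0,0],"linear": [0,0,0],"grip": 0.07},{"delta_rot": [0,0,0],"linear": [0,0,0],"grip": 0.07},{"delta_rot": [0,0,0],"linear": [0,0,0],"grip": 0.07}]}}

```text
t: 26.45
tool_pos: [0.4615, 0.318, 0.13]
tool_rot: [-2.521, -1.874, -0.003]
contact_force: [0.5, -0.8, 0.9]
opening: 0.0699
grip_force: 0.0
```

```bash
python3 go.py .4612 .3177 .024 -16.7
```

```text
t 26.45 tcp [0.4615 0.318  0.13  ] az -16.75 z [ 0.001  0.002 -1.   ] F [ 0.5 -0.8  0.9] op 0.0699 gf 0.0 q [ 0.47 -0.02  1.86  0.    1.3   0.76]
rotvec tool deg [ 0.03 -0.13 -0.05] lin in target frame [-0.0004 -0.0002  0.106 ] in current frame [-0.0006 -0.0003  0.106 ]
```

Request:
{"api": "jog_arm", "payload": {"steps": [{"delta_rot": [0,0,0],"linear": [0,0,0.04],"grip": 0.07},{"delta_rot": [0,0,0],"linear": [0,0,0.03],"grip": 0.07},{"delta_rot": [0,0,0],"linear": [0,0,0.02],"grip": 0.07},{"delta_rot": [0,0,0],"linear": [0,0,0.014],"grip": 0.07},{"delta_rot": [0,0,0],"linear": [0,0,0],"grip": 0.07},{"delta_rot": [0,0,0],"linear": [0,0,0],"grip": 0.07}]}}

```text
t: 27.05
tool_pos: [0.4615, 0.3183, 0.0257]
tool_rot: [-2.52, -1.874, -0.003]
contact_force: [0.2, -0.8, -0.2]
opening: 0.0703
grip_force: 0.0
```

Request:
{"api": "jog_arm", "payload": {"steps": [{"delta_rot": [0,0,0],"linear": [0,0,0],"grip": 0.03},{"delta_rot": [0,0,0],"linear": [0,0,0],"grip": 0.0},{"delta_rot": [0,0,0],"linear": [0,0,0],"grip": 0.0},{"delta_rot": [0,0,0],"linear": [0,0,0],"grip": 0.0},{"delta_rot": [0,0,0],"linear": [0,0,0],"grip": 0.0},{"delta_rot": [0,0,0],"linear": [0,0,0],"grip": 0.0},{"delta_rot": [0,0,0],"linear": [0,0,0],"grip": 0.0}], "newtons": 100}}

```text
t: 27.75
tool_pos: [0.4609, 0.3181, 0.0252]
tool_rot: [-2.52, -1.874, -0.001]
contact_force: [-0.7, -0.4, 6.8]
opening: 0.0238
grip_force: 97.8
```

```bash
python3 go.py .598 -.040 .2 -16.7
```

```text
t 27.75 tcp [0.4609 0.3181 0.0252] az -16.73 z [-0.     0.001 -1.   ] F [-0.7 -0.4  6.8] op 0.0238 gf 97.8 q [0.47 0.12 1.91 0.   1.11 0.76]
rotvec tool deg [-0.03 -0.07 -0.03] lin in target frame [-0.3036  0.2342 -0.1748] in current frame [-0.3033  0.2342 -0.1753]
```

Request:
{"api": "jog_arm", "payload": {"steps": [{"delta_rot": [0,0,0],"linear": [0,0,-0.015],"grip": 0.0},{"delta_rot": [0,0,0],"linear": [0,0,-0.03],"grip": 0.0},{"delta_rot": [0,0,0],"linear": [0,0,-0.04],"grip": 0.0},{"delta_rot": [0,0,0],"linear": [0,0,-0.04],"grip": 0.0},{"delta_rot": [0,0,0],"linear": [0,0,-0.04],"grip": 0.0},{"delta_rot": [0,0,0],"linear": [-0.03,0.024,0],"grip": 0.0},{"delta_rot": [0,0,0],"linear": [-0.03,0.024,0],"grip": 0.0},{"delta_rot": [0,0,0],"linear": [-0.03,0.024,0],"grip": 0.0},{"delta_rot": [0,0,0],"linear": [-0.03,0.024,0],"grip": 0.0},{"delta_rot": [0,0,0],"linear": [-0.03,0.024,0],"grip": 0.0}]}}

```text
t: 28.75
tool_pos: [0.5321, 0.138, 0.189]
tool_rot: [-2.52, -1.874, 0.001]
contact_force: [1.0, -0.4, -1.6]
opening: 0.0233
grip_force: 98.3
```

Request:
{"api": "jog_arm", "payload": {"steps": [{"delta_rot": [0,0,0],"linear": [-0.03,0.024,0],"grip": 0.0},{"delta_rot": [0,0,0],"linear": [-0.03,0.024,0],"grip": 0.0},{"delta_rot": [0,0,0],"linear": [-0.03,0.024,0],"grip": 0.0},{"delta_rot": [0,0,0],"linear": [-0.03,0.024,0],"grip": 0.0},{"delta_rot": [0,0,0],"linear": [-0.03,0.016,0],"grip": 0.0},{"delta_rot": [0,0,0],"linear": [0,0,0],"grip": 0.0},{"delta_rot": [0,0,0],"linear": [0,0,0],"grip": 0.0},{"delta_rot": [0,0,0],"linear": [0,0,0],"grip": 0.0},{"delta_rot": [0,0,0],"linear": [0,0,0],"grip": 0.0}]}}

```text
t: 29.65
tool_pos: [0.5959, -0.0353, 0.1884]
tool_rot: [-2.518, -1.876, 0.002]
contact_force: [1.4, -0.1, -1.0]
opening: 0.0237
grip_force: 98.4
```

```bash
python3 go.py .598 -.040 .12 -16.7; python3 - <<'E'
from m import *
o=ctrl.get_obs(); p=o["tool_pos"]
for n in("top","side"):
    im,d,K,R,t=snap(n); P=cloud(d,K,R,t); 
    q=P-p; m=(np.hypot(q[...,0],q[...,1])<.048)&(abs(q[...,2]+.009)<.009)
    c=P[m]; 
    if len(c)>20: print(n,len(c),"plate z-tcp",np.median(c[:,2]-p[2]).round(4),cv2.minEnclosingCircle((c[:,:2]-p[:2]).astype(np.float32)*1000))
    f=c[np.abs(c[:,2]-np.median(c[:,2]))<.004]; A=np.c_[f-f.mean(0)]; print(" normal",np.linalg.svd(A,full_matrices=False)[2][2].round(3))
    # jar rim again
    k=(np.hypot(P[...,0]-.598,P[...,1]+.04)<.045)&(abs(P[...,2]-.077)<.004)&masks(im)["gray"]; J=P[k]
    if len(J)>40:
        s=np.linalg.lstsq(np.c_[2*J[:,:2],np.ones(len(J))],(J[:,:2]**2).sum(1),rcond=None)[0]; print(" rim",len(J),s[:2].round(4),np.sqrt(s[2]+s[:2]@s[:2]).round(4))
    g=P[masks(im)["green"]&(P[...,0]>.3)&(P[...,0]<.6)&(P[...,1]<-.2)&(P[...,1]>-.45)]; T=g[g[:,2]>.115]; print(" scoop top",T.mean(0).round(3))
E
```

```text
t 29.65 tcp [ 0.5959 -0.0353  0.1884] az -16.64 z [-0.002  0.001 -1.   ] F [ 1.4 -0.1 -1. ] op 0.0237 gf 98.4 q [-0.18  0.02  1.72  0.    1.4   0.11]
rotvec tool deg [-0.12 -0.01  0.06] lin in target frame [-0.0039  0.0033  0.0684] in current frame [-0.0039  0.0035  0.0684]
top 187 plate z-tcp -0.0072 ((-1.1692227125167847, 0.8162837028503418), 39.56179428100586)
 normal [-0.004 -0.003  1.   ]
 scoop top [ 0.429 -0.338  0.124]
side 514 plate z-tcp -0.0081 ((-0.5748196244239807, -0.0678224265575409), 40.97153854370117)
 normal [ 0.007 -0.007 -1.   ]
 rim 138 [ 0.5981 -0.0404] 0.0344
 scoop top [ 0.428 -0.337  0.121]
```

Request:
{"api": "jog_arm", "payload": {"steps": [{"delta_rot": [0,0,0],"linear": [-0.0042,0.0042,0.02],"grip": 0.0},{"delta_rot": [0,0,0],"linear": [0,0,0.03],"grip": 0.0},{"delta_rot": [0,0,0],"linear": [0,0,0.015],"grip": 0.0},{"delta_rot": [0,0,0],"linear": [0,0,0.005],"grip": 0.0},{"delta_rot": [0,0,0],"linear": [0,0,0],"grip": 0.0},{"delta_rot": [0,0,0],"linear": [0,0,0],"grip": 0.0}], "newtons": 110}}

```text
t: 30.35
tool_pos: [0.5998, -0.0417, 0.1198]
tool_rot: [2.52, 1.875, 0.001]
contact_force: [0.7, 0.5, -0.1]
opening: 0.0233
grip_force: 108.0
```

```bash
python3 go.py .5985 -.0405 .1 -16.7
```

```text
t 30.35 tcp [ 0.5998 -0.0417  0.1198] az -16.71 z [ 0.  0. -1.] F [ 0.7  0.5 -0.1] op 0.0233 gf 108.0 q [-0.19  0.09  1.77  0.    1.29  0.1 ]
rotvec tool deg [ 0.02 -0.01 -0.01] lin in target frame [ 0.0007 -0.0016  0.0198] in current frame [ 0.0007 -0.0016  0.0198]
```

Request:
{"api": "jog_arm", "payload": {"steps": [{"delta_rot": [0,0,0],"linear": [0.0006,-0.0012,0.005],"grip": 0.0},{"delta_rot": [0,0,0],"linear": [0,0,0.005],"grip": 0.0},{"delta_rot": [0,0,0],"linear": [0,0,0.005],"grip": 0.0},{"delta_rot": [0,0,0],"linear": [0,0,0.004],"grip": 0.0},{"delta_rot": [0,0,0],"linear": [0,0,0],"grip": 0.0}]}}

```text
t: 30.85
tool_pos: [0.6, -0.0412, 0.1016]
tool_rot: [2.519, 1.873, 0.004]
contact_force: [1.9, -0.2, 3.9]
opening: 0.0228
grip_force: 108.7
```

```bash
python3 go.py .5985 -.0405 .09 -16.7
```

```text
t 30.85 tcp [ 0.6    -0.0412  0.1016] az -16.72 z [ 0.004 -0.001 -1.   ] F [ 1.9 -0.2  3.9] op 0.0228 gf 108.7 q [-0.19  0.11  1.78  0.    1.25  0.1 ]
rotvec tool deg [ 0.2  -0.03 -0.02] lin in target frame [ 0.0002 -0.0017  0.0116] in current frame [ 0.0002 -0.0017  0.0116]
```

Request:
{"api": "jog_arm", "payload": {"steps": [{"delta_rot": [0,0,0],"linear": [0,-0.001,0.002],"grip": 0.0},{"delta_rot": [0,0,0],"linear": [0,0,0.002],"grip": 0.0},{"delta_rot": [0,0,0],"linear": [0,0,0.002],"grip": 0.0},{"delta_rot": [0,0,0],"linear": [0,0,0],"grip": 0.0}]}}

```text
t: 31.25
tool_pos: [0.5998, -0.0411, 0.096]
tool_rot: [2.517, 1.872, 0.006]
contact_force: [3.9, -1.3, 3.5]
opening: 0.0231
grip_force: 108.6
```

```bash
python3 go.py .5985 -.0405 .09 -16.7
```

```text
t 31.25 tcp [ 0.5998 -0.0411  0.096 ] az -16.73 z [ 0.006 -0.001 -1.   ] F [ 3.9 -1.3  3.5] op 0.0231 gf 108.6 q [-0.19  0.11  1.78  0.    1.24  0.1 ]
rotvec tool deg [ 0.34 -0.04 -0.03] lin in target frame [ 0.0002 -0.0014  0.006 ] in current frame [ 0.0002 -0.0015  0.006 ]
```

Request:
{"api": "jog_arm", "payload": {"steps": [{"delta_rot": [0,0,0],"linear": [0,0.0015,0.002],"grip": 0.0},{"delta_rot": [0,0,0],"linear": [0,0,0.002],"grip": 0.0},{"delta_rot": [0,0,0],"linear": [0,0,0.002],"grip": 0.0},{"delta_rot": [0,0,0],"linear": [0,0,0.002],"grip": 0.0},{"delta_rot": [0,0,0],"linear": [0,0,0],"grip": 0.0}]}}

```text
t: 31.75
tool_pos: [0.5983, -0.0409, 0.0902]
tool_rot: [-2.518, -1.874, 0.005]
contact_force: [-15.1, 2.5, 26.8]
opening: 0.0232
grip_force: 115.8
```

```bash
python3 go.py .5985 -.0405 .09 -16.7
```

```text
t 31.75 tcp [ 0.5983 -0.0409  0.0902] az -16.71 z [-0.004  0.    -1.   ] F [-15.1   2.5  26.8] op 0.0232 gf 115.8 q [-0.19  0.12  1.78 -0.    1.24  0.1 ]
rotvec tool deg [-0.23  0.04 -0.01] lin in target frame [0.0005 0.0001 0.0002] in current frame [0.0005 0.0001 0.0002]
```

Request:
{"api": "jog_arm", "payload": {"steps": [{"delta_rot": [0,0,0],"linear": [0,-0.001,0.0005],"grip": 0.0},{"delta_rot": [0,0,0],"linear": [0,-0.001,0.0005],"grip": 0.0},{"delta_rot": [0,0,0],"linear": [0,0,0],"grip": 0.0},{"delta_rot": [0,0,0],"linear": [0,0,0],"grip": 0.0}]}}

```text
t: 32.15
tool_pos: [0.5983, -0.0409, 0.0902]
tool_rot: [2.52, 1.874, 0.001]
contact_force: [-9.3, 0.1, 24.3]
opening: 0.0231
grip_force: 115.1
```

```bash
python3 go.py .5983 -.0405 .09 -16.7; python3 - <<'E'
from m import *
c0=np.array([.598,-.0403])
for n in("top","side"):
    im,d,K,R,t=snap(n); P=cloud(d,K,R,t); r=np.hypot(P[...,0]-c0[0],P[...,1]-c0[1])
    f=P[(r<.039)&(abs(P[...,2]-.084)<.012)&masks(im)["gray"]]; print(n,"plate z",len(f),np.percentile(f[:,2],[10,50,90]).round(4) if len(f) else 0)
    if len(f)>20: print(" circ",cv2.minEnclosingCircle(f[:,:2].astype(np.float32)*1000),"normal",np.linalg.svd(f-f.mean(0),full_matrices=False)[2][2].round(3))
    b=masks(im)["blue"]&(r<.07)&(P[...,2]>.09); B=P[b]; 
    for s in(1,-1):
        q=B[s*(B[:,1]-c0[1])>0]
        if len(q): print(" clip",s,len(q),q.mean(0).round(4))
    # start comparison
    im0,d0,*_=load(n+"0.npz"); P0=cloud(d0,K,R,t); B0=P0[masks(im0)["blue"]&(np.hypot(P0[...,0]-c0[0],P0[...,1]-c0[1])<.07)&(P0[...,2]>.09)]
    for s in(1,-1): print(" clip0",s,B0[s*(B0[:,1]-c0[1])>0].mean(0).round(4))
    if n=="side": cv2.imwrite("pics/end.png",cv2.resize(im[150:250,210:330],(720,600))[...,::-1])
E
```

```text
t 32.15 tcp [ 0.5983 -0.0409  0.0902] az -16.71 z [ 0.001 -0.001 -1.   ] F [-9.3  0.1 24.3] op 0.0231 gf 115.1 q [-0.19  0.12  1.79 -0.    1.23  0.1 ]
rotvec tool deg [ 0.08  0.02 -0.01] lin in target frame [ 0.0004 -0.0001  0.0002] in current frame [ 0.0004 -0.0001  0.0002]
top plate z 113 [0.0805 0.0833 0.0851]
 circ ((587.2652587890625, -37.605228424072266), 36.45718765258789) normal [0.003 0.002 1.   ]
 clip 1 9 [0.598  0.0028 0.1281]
 clip -1 26 [ 0.5804 -0.0809  0.099 ]
 clip0 1 [0.6086 0.0028 0.0983]
 clip0 -1 [ 0.5835 -0.0815  0.098 ]
side plate z 387 [0.0803 0.0822 0.0838]
 circ ((597.8063354492188, -40.28607177734375), 38.86371994018555) normal [-0.012  0.019  1.   ]
 clip 1 39 [0.6074 0.0026 0.0991]
 clip -1 30 [ 0.5724 -0.0714  0.1491]
 clip0 1 [0.6112 0.0041 0.0964]
 clip0 -1 [ 0.5846 -0.0813  0.0957]
```

View pics/end.png

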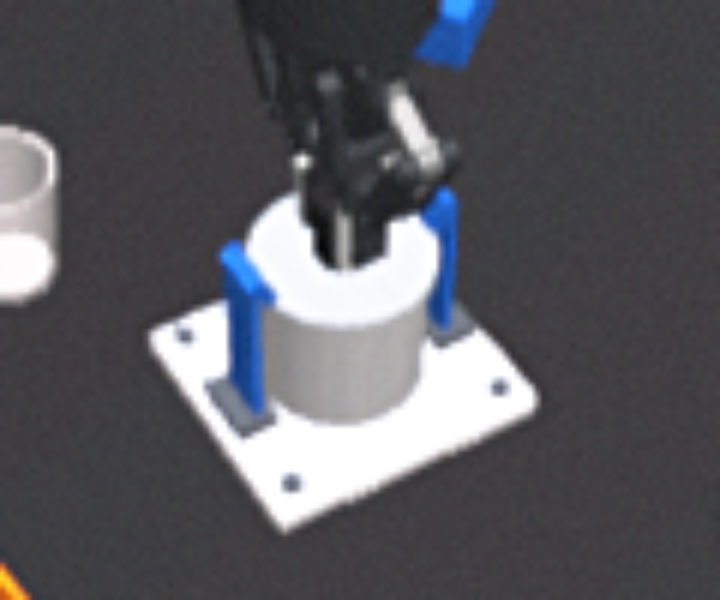

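The picture shows the plate flat on the rim with both clip noses at (255,285) and (430,215) over its edge. The plate top measures about 82.5 mm (83 mm is fully home), and the arm is pressing at about 24 N.

```bash
python3 -c "
from station import ctrl
print(ctrl.finish_job())"
```

```text
the job is handed in; nothing more can be done
None
```

I handed the job in with at least three balls seen in the jar (four were scooped), the scoop standing released at its start spot, and the cover fully home under both clips with the arm still pressing at about 24 N; no pass/fail result came back.

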